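Coffee cups back on their own saucers

ROBOT

A 7-joint arm with a two-finger parallel gripper is mounted at the origin on the work surface. World frame = base frame: x ahead of the robot, y to its left, z up, the work surface at z = 0. Lengths are in mm, angles in rad, forces in N, time in s.
With the tool pointing down it reaches from about 425 to 875 mm from the base axis. Payload 4.7 kg.
Tool frame: the origin (TCP) lies on the centre line of the jaws, within the pads' length; the fingertips stand bot.tips_ahead ahead of it and the grasp point (between the pads) lies 6 mm ahead of it (bot.tips_ahead is the distance from the TCP to the fingertips, in mm); x points along the fingers, z is the direction in which the jaws open and shut, and the axes are right-handed (so a half turn about x gives the same grasp; the last joint's range is limited). The gripper opens to 87 mm and grips with 3 to 60 N. Pads are 19 mm wide; open, the fingers measure 117 mm over their backs; the gripper's body (75 mm by 190 mm) begins 51 mm behind the grasp point.
Start: joints at [1.248, 0.321, -0.07, 1.45, 0.023, 1.371, -0.057], TCP at [214.785, -613.51, 213.387] pointing down, gripper open.
Joint ranges: [-2.86, 2.86], [-0.3, 2.09], [-1.38, 1.24], [0.06, 2.45], [-1.56, 4.7], [0.09, 2.05], [-2.69, 2.69]. Speed limits (rad/s): [2.57, 2.57, 3.14, 3.14, 3.14, 3.14, 3.14].

INTERFACE

Orientations are given as a unit quaternion [x, y, z, w].
In Python, from cell import bot, vision, ticket gives the robot as it stands. The module is installed in compiled form; this text tells all that it offers.
- The arm moves only by the shell command python3 -m inch 'ROWS'. ROWS is JSON, one flat list of numbers, 5 for each row, row after row: the shift along the tool's x, y, z as a fraction of full scale, then the turn about the tool's x as a fraction of full scale, then the closure, from 0 (fully open) to 1 (shut). A call has 1 to 20 rows; each row shifts and turns the pose as measured when the row begins, along the tool's axes as they then stand; what a row does not reach is not made up. Full scale, the value 1, is 500 mm for a shift and 90 degrees for a turn. A row lasts 1/12 s, in which the tool goes at most 41.7 mm and 7.16 degrees, less where a joint would pass 70% of its speed; a pose out of reach is approached as far as the arm can. A call with a number of a shift or a turn outside -1 to 1 is refused whole. A call with a gripper value outside its range is refused whole. The fingers move at their own pace and stop on an object; the grip force is fixed at half the most. Time passes only in rows, so rows that do not move let the fingers close. It gives the time, the measured TCP pose, the force and the opening at its end, in the units of the state.
- bot.observe(): the state, without advancing time (a new reading comes with each control period).
- vision.grab_frame(name): name is "scene" or "side" or "wrist"; returns (picture, depth): 384x512x3 uint8, blue, green, red; 384x512 float32, mm along the optical axis (not along the pixel's ray), 0 where there is no reading.
- vision.camera_params(name): a dict with "K" (3x3 intrinsics, pixels), "eye" and "orientation" of the camera in the world. Camera axes: x right, y up, looking along -z (the intrinsics and any distortion apply to the point x, -y, -z); pixel columns grow to the right and rows downward; lengths in mm; the calibration is good to about 2 mm. The wrist camera is an equidistant fisheye: a pixel r from the principal point sees the ray r / f radians off the axis. A picture is of the moment at which its call begins: read the wrist's pose just before it. camera_params takes no time and is no camera call; for the wrist camera it gives the pose at the moment of the call.
- ticket.finish_job(): hands the job in, once; it reports no verdict.
The state is a dict: "time_s": time; "joint_pos": joint angles; "qvel": joint speeds; "joint_efforts": joint torques, N m; "eef_pos": TCP position; "ee_rot": TCP orientation; "contact_force": force on the tool from outside, world axes, zero at the start; "torque": the same for the moment, N m; "gripper_width": finger opening in mm.
Only numpy, scipy, OpenCV 4.12 (cv2) and the standard library are available. Lean on these libraries where they do the work, as an engineer would, in place of code of your own. Each camera call takes 0.05 s, during which the arm holds its last target. There are 200 camera calls.

TASK

These four coffee cups were put back on one another's saucers: stand each cup upright in the middle of its own saucer, the one of its own shape and size, parking a cup on a free patch of the bench where you need to. Leave the saucers where they stand, set the china down gently without dropping it, and do not knock the candlestick or the clock.

Things in the scene. Friction and masses are not known exactly. Their poses are not given: they have to be found in the camera images.
- cup_round_large: The large round coffee cup, white china, 66 mm outside diameter, 72 mm tall, foot 44 mm wide, about 0.2 kg. Belongs on the large round saucer. Origin: centre of its foot's underside, z up. Walls upright from 22 mm above the foot to the rim, 3 mm thick. The handle, 7 mm thick, stands out 24 mm along the cup's own +y; along its own x the sides are bare.
- cup_square: The square coffee cup with rounded corners, white china, 58 mm across its flat sides (which face its own x and y), 56 mm tall, foot 40 mm wide, about 0.18 kg. Belongs on the square saucer. Origin: centre of its foot's underside, z up. Walls upright from 22 mm above the foot to the rim, 3 mm thick. The handle, 7 mm thick, stands out 24 mm along the cup's own +y; along its own x the sides are bare.
- cup_round_small: The small round espresso cup, white china, 49 mm outside diameter, 46 mm tall, foot 34 mm wide, about 0.09 kg. Belongs on the small round saucer. Origin: centre of its foot's underside, z up. Walls upright from 22 mm above the foot to the rim, 3 mm thick. The handle, 7 mm thick, stands out 24 mm along the cup's own +y; along its own x the sides are bare.
- cup_hex: The six-sided coffee cup, white china, 60 mm across its flat sides (two of which face its own +x and -x), 69 mm over its corners, 64 mm tall, foot 42 mm wide, about 0.17 kg. Belongs on the six-sided saucer. Origin: centre of its foot's underside, z up. Walls upright from 22 mm above the foot to the rim, 3 mm thick. The handle, 7 mm thick, stands out 24 mm along the cup's own +y; along its own x the sides are bare.
- saucer_round_large: The large round saucer, white china, 148 mm in diameter. The middle, ringed by a faint ridge, is flat to 34 mm from the centre and 7 mm above the bench; the rim is 16 mm above the bench. Loose. Origin: centre of its underside, z up. Any cup can stand on it.
- saucer_square: The square saucer with rounded corners, white china, 112 mm across its flat sides, 148 mm over its corners. The middle, ringed by a faint ridge, is flat to 34 mm from the centre and 7 mm above the bench; the rim is 16 mm above the bench. Loose. Origin: centre of its underside, z up. Any cup can stand on it.
- saucer_round_small: The small round saucer, white china, 104 mm in diameter. The middle, ringed by a faint ridge, is flat to 34 mm from the centre and 7 mm above the bench; the rim is 16 mm above the bench. Loose. Origin: centre of its underside, z up. Any cup can stand on it.
- saucer_hex: The six-sided saucer, white china, 124 mm across its flat sides, 140 mm over its corners. The middle, ringed by a faint ridge, is flat to 34 mm from the centre and 7 mm above the bench; the rim is 16 mm above the bench. Loose. Origin: centre of its underside, z up. Any cup can stand on it.
- candlestick: Bystander: a turned brass candlestick, 124 mm tall, foot 72 mm in diameter. Loose. Origin: centre of its underside.
- clock: Bystander: a small wooden mantel clock, 56 mm deep (x), 120 mm wide (y), 113 mm tall, at the far side of the bench. Loose. Origin: centre of its underside.
There are look-alikes about, which are no part of the job. What is shaped like the cup_round_large but blue or green is not meant. What is shaped like the saucer_square but turquoise is not meant.

How it is judged:
By the outcome, as a careful person would: the job done as asked, in the order asked, and still so for the second after the job is handed in, with the robot touching nothing.
It also fails if it takes over 144 s, if anything falls off the work surface, if the arm or the gripper's body presses on something with over 40 N, if the wrist force passes 120 N, or if a joint passes its speed limit or range.

## Working session

There is one attempt and no reset: what is moved stays moved. The work goes in short steps, Python scripts to look and compute and a shell command to move; the robot and the scene stay as the last step left them, time stands still between calls to the robot, and variables do not carry over. Pictures are saved under pics/ and viewed, about 12 in all and at most 16, crops included, and the job is handed in when it is done.

```bash
mkdir -p pics
cat > h.py <<'E'
import numpy as np, cv2
from scipy.spatial.transform import Rotation as R
from cell import bot, vision, ticket
def grab(n):
    p=vision.camera_params(n); im,d=vision.grab_frame(n)
    return im,d,p
def world(d,p,u,v,fish=False):
    u=np.asarray(u,float);v=np.asarray(v,float)
    K=np.array(p["K"]);z=d[v.round().astype(int),u.round().astype(int)]
    a=(u-K[0,2])/K[0,0]; b=(v-K[1,2])/K[1,1]
    if fish:
        r=np.hypot(a,b)+1e-9; s=np.tan(r)/r; a=a*s;b=b*s
    c=np.stack([a*z,-b*z,-z],-1)
    return c@R.from_quat(p["orientation"]).as_matrix().T+np.array(p["eye"])
E
python3 - <<'E'
from h import *
s=bot.observe();print(s, bot.tips_ahead)
for n in("scene","side","wrist"):
    im,d,p=grab(n);print(n,p);cv2.imwrite(f"pics/{n}0.png",im);np.savez(f"{n}0.npz",im=im,d=d,**{k:np.array(v) for k,v in p.items() if k in("K","eye","orientation")})
E
```

```text
{'time_s': 0.0, 'joint_pos': array([ 1.24811992,  0.32182169, -0.07006361,  1.45164415,  0.02259762,
        1.37073844, -0.05689463]), 'qvel': array([-0.0012722 , -0.00016164,  0.00197271,  0.00010124,  0.00019016,
        0.00122023,  0.00042278]), 'joint_efforts': array([ 2.36743608e-04, -4.91293859e+01, -4.04054197e-01, -3.12526238e+01,
       -6.40494190e-02,  4.36104834e-02,  1.77113243e-04]), 'eef_pos': array([ 214.55495213, -613.00135383,  212.27765767]), 'ee_rot': array([ 0.40947145,  0.57727321, -0.40878231,  0.57618208]), 'contact_force': array([-0.79680226, -0.61291614,  0.19977031]), 'torque': array([-0.02991898, -0.0021604 ,  0.03668357]), 'gripper_width': 87.19456879831856} 25.0
scene {'K': array([[436.51325027,   0.        , 257.128968  ],
       [  0.        , 436.51325027, 188.70711828],
       [  0.        ,   0.        ,   1.        ]]), 'eye': array([1159.35082697, -162.43185167, 1069.27815941]), 'orientation': array([0.2111491 , 0.15774329, 0.59328048, 0.76062565])}
side {'K': array([[457.22967412,   0.        , 256.32360535],
       [  0.        , 457.22967412, 193.72324447],
       [  0.        ,   0.        ,   1.        ]]), 'eye': array([355.73756993, 791.60301021, 964.73637451]), 'orientation': array([-0.04502863,  0.35298869,  0.92788424, -0.11136535])}
wrist {'K': array([[297.31863964,   0.        , 262.19821601],
       [  0.        , 297.31863964, 189.97321934],
       [  0.        ,   0.        ,   1.        ]]), 'eye': array([ 281.1138004 , -589.53012769,  383.13553925]), 'orientation': array([-0.1062545 ,  0.07664609, -0.57349776,  0.80866289])}
```

View pics/scene0.png

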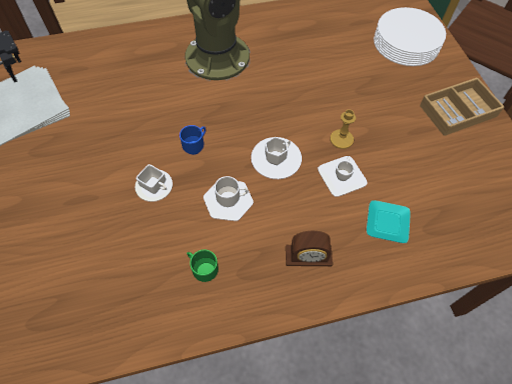

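View pics/side0.png

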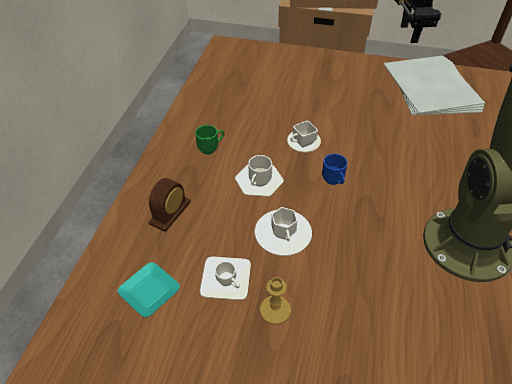

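The scene shows the four cups on the wrong saucers. In the scene view:
- Square cup (150,180) is on the small round saucer.
- Hex cup (276,152) is on the large round saucer.
- Large round cup (228,192) is on the hex saucer.
- Small cup (344,171) is on the square saucer.

That makes two swaps, and the side view agrees.

```bash
cat > rough.py <<'E'
from h import *
C=[];seeds=dict(sq_on_rs=(151,180),hex_on_rl=(276,152),rl_on_hex=(228,192),rs_on_sq=(344,171),candle=(345,135),clock=(310,248),blue=(192,140),green=(204,264))
for n in("scene","side"):
    f=np.load(n+"0.npz");im,d=f["im"],f["d"]
    v,u=np.mgrid[0:384,0:512];P=world(d,f,u.ravel(),v.ravel());ok=(d.ravel()>0)
    hsv=cv2.cvtColor(im,cv2.COLOR_BGR2HSV).reshape(-1,3)
    C.append((P,ok,hsv,im.reshape(-1,3)))
f=np.load("scene0.npz")
for k,(u,v) in seeds.items():
    c=world(f["d"],f,u,v)
    print(k,c.round())
    for n,(P,ok,h,im) in zip(("sc","si"),C):
        m=ok&(np.hypot(*(P[:,:2]-c[:2]).T)<100)
        w=m&((h[:,1]<40) if '_on_' in k else (P[:,2]>8))
        Q=P[w]
        if len(Q)<10: print(n,'none');continue
        t=Q[:,2].max() if '_on_' not in k else np.percentile(Q[:,2],99)
        T=Q[Q[:,2]>t-5]; S=Q[Q[:,2]<22]
        mid=lambda A:((A.max(0)+A.min(0))/2)[:2].round() if len(A) else None
        print(' ',n,'top z',t.round(1),'rim mid',mid(T),'ext',np.ptp(T,0)[:2].round(),'low mid',mid(S),'ext',np.ptp(S,0)[:2].round() if len(S) else '')
E
python3 rough.py
```

```text
sq_on_rs [ 457. -283.   12.]
  sc top z 64.9 rim mid [ 476. -277.] ext [74. 74.] low mid [ 459. -279.] ext [138. 106.]
  si top z 66.2 rim mid [ 472. -278.] ext [73. 74.] low mid [ 446. -276.] ext [156. 100.]
hex_on_rl [449.  87.  14.]
  sc top z 72.0 rim mid [468.  81.] ext [66. 63.] low mid [462.  82.] ext [160. 146.]
  si top z 73.2 rim mid [463.  80.] ext [65. 63.] low mid [464.  82.] ext [147. 148.]
rl_on_hex [550. -80.  16.]
  sc top z 80.0 rim mid [568. -84.] ext [69. 66.] low mid [562. -85.] ext [154. 131.]
  si top z 81.2 rim mid [565. -86.] ext [64. 66.] low mid [565. -78.] ext [150. 141.]
rs_on_sq [561. 259.  15.]
  sc top z 53.4 rim mid [569. 252.] ext [56. 48.] low mid [569. 250.] ext [132. 121.]
  si top z 54.3 rim mid [564. 251.] ext [57. 50.] low mid [570. 249.] ext [120. 122.]
candle [449. 301.  29.]
  sc top z 127.1 rim mid [443. 298.] ext [28. 25.] low mid [477. 282.] ext [139.  97.]
  si top z 127.4 rim mid [438. 297.] ext [24. 25.] low mid [476. 280.] ext [145. 102.]
clock [800.  69. 106.]
  sc top z 116.2 rim mid [781.  82.] ext [43. 46.] low mid [782.  83.] ext [ 79. 127.]
  si top z 117.5 rim mid [777.  84.] ext [44. 33.] low mid [777.  86.] ext [ 82. 120.]
blue [ 342. -146.    8.]
  sc top z 75.4 rim mid [ 368. -146.] ext [68. 65.] low mid [ 367. -141.] ext [65. 54.]
  si top z 77.3 rim mid [ 364. -147.] ext [65. 69.] low mid [ 367. -148.] ext [40. 61.]
green [ 739. -184.    9.]
  sc top z 77.5 rim mid [ 759. -183.] ext [64. 64.] low mid [ 755. -183.] ext [55. 55.]
  si top z 77.2 rim mid [ 753. -184.] ext [62. 61.] low mid [ 752. -165.] ext [ 55. 112.]
```

View pics/wrist0.png

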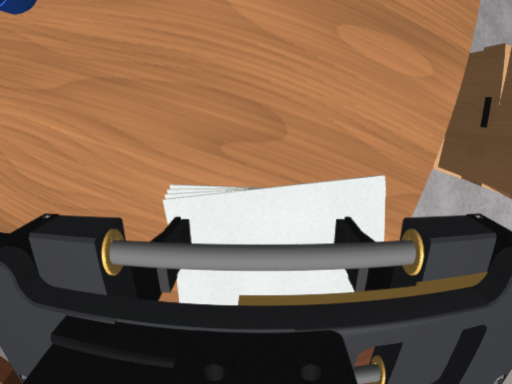

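```bash
cat >> h.py <<'E'
def fine(im,d,p,c,r,ztop,fish=False,zs=2.):
    """cup rim mid / handle dir from one frame; c rough xy, ztop expected rim height"""
    v,u=np.mgrid[0:384,0:512];u=u.ravel();v=v.ravel()
    P=world(d,p,u,v,fish);hsv=cv2.cvtColor(im,cv2.COLOR_BGR2HSV).reshape(-1,3)
    D=np.hypot(P[:,0]-c[0],P[:,1]-c[1])
    m=(d.ravel()>0)&(hsv[:,1]<45)&(D<80)
    return P[m]
def plan(x,y,z,jaw=None):
    """target in world -> tool-axis shifts (mm and fractions); jaw = angle deg of jaw axis (mod 180)"""
    s=bot.observe();M=R.from_quat(s["ee_rot"]).as_matrix();e=np.array([x,y,z])-s["eef_pos"]
    t=M.T@e;j=np.degrees(np.arctan2(M[1,2],M[0,2]));o=f"pos {s['eef_pos'].round(1)} jaw {j:.1f} tilt {np.degrees(np.arccos(-M[2,0])):.2f} t {s['time_s']:.1f} w {s['gripper_width']:.1f} q7 {s['joint_pos'][6]:.2f}\n shift mm {t.round(1)} frac {(t/500).round(4)} f {np.round(s['contact_force'],1)}"
    if jaw is not None:
        a=(jaw-j+90)%180-90
        o+=f" turn {-a:.1f}deg = {-a/90:.3f}"
    print(o)
E
python3 - <<'E'
from h import *
plan(566,-85,200,0)
M=R.from_quat(bot.observe()["ee_rot"]).as_matrix();print(M.round(3))
p=vision.camera_params("wrist");Rc=R.from_quat(p["orientation"]).as_matrix()
print("cam in tool",M.T@(p["eye"]-bot.observe()["eef_pos"]),"cam axis in tool",M.T@-Rc[:,2])
cups=dict(sq=((474,-277),29,63),hex=((465.5,80.5),30,71),rl=((566,-85),33,79),rs=((566,251.5),24.5,53))
for k,(c,r,zt) in cups.items():
  for n in("scene","side"):
    f=np.load(n+"0.npz");Q=fine(f["im"],f["d"],f,c,r,zt)
    H=Q[(Q[:,2]>22)&(Q[:,2]<zt-2)]
    q=H[:,:2]-c;rr=np.hypot(*q.T);far=(rr>r*1.0+13)
    T=Q[Q[:,2]>zt-4][:,:2].astype(np.float32)
    b=cv2.minAreaRect(T)
    print(k,n,"handle",np.degrees(np.arctan2(*q[far].mean(0)[::-1])).round() if far.any() else None,far.sum(),"rim rect",np.round(b[0]),np.round(b[1]),round(b[2]))
E
python3 - <<'E'
import cv2,numpy as np
o=[]
for n,cs in(("scene",[(151,180),(276,152),(228,192),(344,171)]),("side",[(304,133),(284,224),(260,172),(226,272)])):
    im=cv2.imread(f"pics/{n}0.png");o.append(np.hstack([cv2.resize(im[v-25:v+25,u-25:u+25],(200,200),interpolation=2) for u,v in cs]))
cv2.imwrite("pics/crops.png",np.vstack(o))
E
```

```text
pos [ 214.7 -613.1  212.5] jaw -70.7 tilt 0.08 t 0.1 w 87.1 q7 -0.06
 shift mm [  13.   506.2 -382.3] frac [ 0.0261  1.0123 -0.7645] f [-0.2 -0.7 -0.4] turn -70.7deg = -0.786
[[-0.001  0.944  0.331]
 [ 0.001  0.331 -0.944]
 [-1.    -0.    -0.001]]
cam in tool [-170.7767751    70.509974     -0.48646935] cam axis in tool [ 9.65688996e-01 -2.59700997e-01 -3.93117539e-04]
sq scene handle 40.0 18 rim rect [ 479. -274.] [71. 59.] 44
sq side handle 46.0 12 rim rect [ 476. -274.] [74. 63.] 45
hex scene handle 111.0 13 rim rect [468.  81.] [60. 66.] 75
hex side handle 116.0 23 rim rect [464.  80.] [59. 66.] 25
rl scene handle 75.0 23 rim rect [570. -84.] [65. 65.] 28
rl side handle 83.0 21 rim rect [565. -85.] [61. 68.] 14
rs scene handle 140.0 2 rim rect [572. 252.] [49. 47.] 4
rs side handle 144.0 16 rim rect [567. 255.] [47. 57.] 19
```

View pics/crops.png

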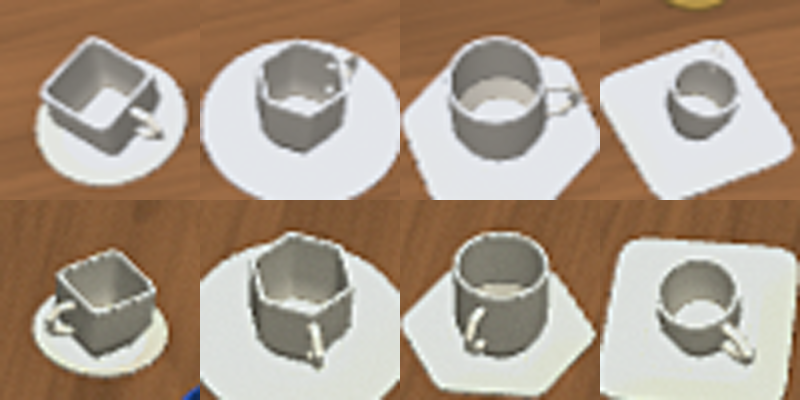

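The crops show the handle directions. In world degrees they are: square ≈44, hex ≈112, large round ≈80, small round ≈145. I'll move to the large round cup first, turning the tool and then crossing over.

```bash
python3 -m inch '[0,0,0,-0.075,0, 0,0,0,-0.075,0, 0,0,0,-0.075,0, 0,0,0,-0.075,0, 0,0,0,-0.075,0, 0,0,0,-0.075,0, 0,0,0,-0.075,0, 0,0,0,-0.075,0, 0,0,0,-0.075,0]'
python3 -c "
from h import *
plan(560,-135,230,-10)"
```

```text
time_s: 0.9
eef_pos: [213.9, -610.8, 207.9]
ee_rot: [0.047, 0.707, -0.041, 0.704]
contact_force: [0.1, 0.1, 0.2]
gripper_width: 87.2
pos [ 213.9 -610.8  207.9] jaw -7.1 tilt 0.55 t 0.9 w 87.2 q7 1.02
 shift mm [-19.1 515.3 284.2] frac [-0.0383  1.0305  0.5684] f [0.1 0.1 0.2] turn 2.9deg = 0.032
```

```bash
python3 -m inch '[-0.0025,0.069,0.038,0.003,0, -0.0025,0.069,0.038,0.003,0, -0.0025,0.069,0.038,0.003,0, -0.0025,0.069,0.038,0.003,0, -0.0025,0.069,0.038,0.003,0, -0.0025,0.069,0.038,0.003,0, -0.0025,0.069,0.038,0.003,0, -0.0025,0.069,0.038,0.003,0, -0.0025,0.069,0.038,0.003,0, -0.0025,0.069,0.038,0.003,0, -0.0025,0.069,0.038,0,0, -0.0025,0.069,0.038,0,0, -0.0025,0.069,0.038,0,0, -0.0025,0.069,0.038,0,0, -0.0025,0.069,0.038,0,0, 0,0,0,0,0]'
python3 -c "
from h import *
plan(560,-135,230,-10)
im,d,p=grab('wrist');cv2.imwrite('pics/w1.png',im);np.savez('w1.npz',im=im,d=d,K=p['K'],eye=p['eye'],orientation=p['orientation'])"
```

```text
time_s: 2.23
eef_pos: [583.3, -123.5, 222.3]
ee_rot: [0.068, 0.708, -0.059, 0.7]
contact_force: [-0.4, 1.2, -0.2]
gripper_width: 87.3
pos [ 583.3 -123.5  222.3] jaw -10.4 tilt 0.95 t 2.2 w 87.3 q7 -0.12
 shift mm [ -7.6 -15.4 -20.9] frac [-0.0153 -0.0308 -0.0419] f [-0.4  1.2 -0.2] turn -0.4deg = -0.004
```

View pics/w1.png

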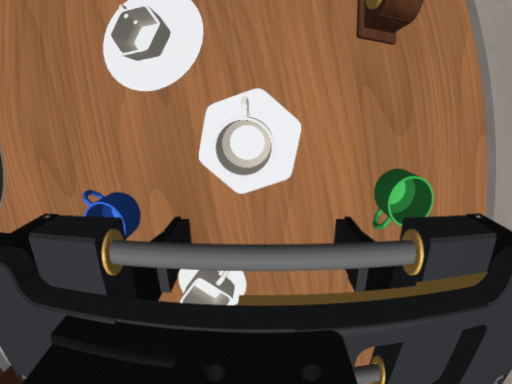

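The wrist view shows the large cup on the hex saucer at (247,142), with its handle up at (246,105). The hex cup on the large saucer is at (140,38). Next I'll measure both from depth.

```bash
cat >> h.py <<'E'
def measure(f,c,R_s,ztop,fish=True):
    """rim centre, handle deg, saucer centre from depth points about c (xy); R_s = saucer circumradius+8"""
    v,u=np.mgrid[0:384,0:512];u=u.ravel();v=v.ravel();d=f["d"]
    P=world(d,f,u,v,fish);hsv=cv2.cvtColor(f["im"],cv2.COLOR_BGR2HSV).reshape(-1,3)
    m=(d.ravel()>0)&(hsv[:,1]<60)&(np.hypot(P[:,0]-c[0],P[:,1]-c[1])<R_s)
    Q=P[m];o={}
    S=Q[(Q[:,2]>6)&(Q[:,2]<23)]
    if len(S)>20:
        (x,y),r=cv2.minEnclosingCircle(cv2.convexHull(S[:,:2].astype(np.float32)));o["saucer"]=(round(x,1),round(y,1),round(r,1))
        H=cv2.convexHull(S[:,:2].astype(np.float32));mm=cv2.moments(H);o["sauc_centroid"]=(round(mm["m10"]/mm["m00"],1),round(mm["m01"]/mm["m00"],1))
        o["area_equiv_r"]=round((mm["m00"]/np.pi)**.5,1)
    if ztop:
        T=Q[Q[:,2]>ztop-6]
        if len(T)>10:
            cc=T[:,:2].mean(0)
            for _ in range(3):T=T[np.hypot(*(T[:,:2]-cc).T)<40];b=cv2.minAreaRect(T[:,:2].astype(np.float32));cc=np.array(b[0])
            o["rim"]=(np.round(b[0],1),np.round(b[1],1),round(b[2]),"z",np.percentile(T[:,2],50).round(1))
            H=Q[(Q[:,2]>25)&(Q[:,2]<ztop)];q=H[:,:2]-cc;rr=np.hypot(*q.T);g=rr>max(b[1])/2+8
            if g.sum()>2:o["handle"]=(np.degrees(np.arctan2(*q[g].mean(0)[::-1])).round(1),int(g.sum()))
    return o
E
python3 - <<'E'
from h import *
f=np.load("w1.npz")
print(measure(f,(566,-83),85,79));print(measure(f,(465,81),85,71));print(measure(f,(470,-277),75,63))
for n in("scene","side"):
    f=np.load(n+"0.npz")
    for c,r,z in(((566,-83),80,79),((465,81),82,71),((460,-278),65,63),((568,250),82,53)):
        print(n,measure(f,c,r,z,False))
E
```

```text
{'saucer': (569.9, -84.9, 69.4), 'sauc_centroid': (569.9, -84.4), 'area_equiv_r': 64.8, 'rim': (array([572. , -94.3]), array([72.8, 56.5]), 23, 'z', np.float64(340.1)), 'handle': (np.float64(85.7), 136)}
{'saucer': (465.4, 82.5, 74.3), 'sauc_centroid': (464.1, 78.6), 'area_equiv_r': 71.4, 'rim': (array([465.6,  79.4]), array([66.9, 60.8]), 53, 'z', np.float64(69.9)), 'handle': (np.float64(111.9), 28)}
{'saucer': (473.9, -277.1, 52.2), 'sauc_centroid': (475.2, -282.8), 'area_equiv_r': 41.4, 'rim': (array([ 478.3, -273.2]), array([45.3, 58.6]), 44, 'z', np.float64(61.8)), 'handle': (np.float64(162.4), 90)}
scene {'saucer': (571.3, -83.7, 68.9), 'sauc_centroid': (573.9, -84.0), 'area_equiv_r': 63.3, 'rim': (array([570.2, -84.1]), array([65.2, 65. ]), 28, 'z', np.float64(78.1)), 'handle': (np.float64(79.6), 30)}
scene {'saucer': (466.0, 81.6, 76.5), 'sauc_centroid': (467.1, 82.8), 'area_equiv_r': 73.6, 'rim': (array([467.7,  80.7]), array([59.6, 65.7]), 75, 'z', np.float64(69.4)), 'handle': (np.float64(113.1), 15)}
scene {'saucer': (474.7, -277.0, 52.5), 'sauc_centroid': (479.7, -275.5),
[... 477 characters left out ...]
67. , 64.6]), 82, 'z', np.float64(78.1)), 'handle': (np.float64(79.5), 27)}
side {'saucer': (463.3, 81.0, 75.3), 'sauc_centroid': (463.9, 82.1), 'area_equiv_r': 73.5, 'rim': (array([463.2,  79.4]), array([63.2, 64.5]), 77, 'z', np.float64(70.4)), 'handle': (np.float64(113.0), 26)}
side {'saucer': (472.7, -278.0, 52.9), 'sauc_centroid': (472.4, -273.7), 'area_equiv_r': 48.3, 'rim': (array([ 474.6, -275.5]), array([69.1, 62.8]), 45, 'z', np.float64(62.2)), 'handle': (np.float64(35.5), 10)}
side {'saucer': (569.8, 246.5, 73.0), 'sauc_centroid': (570.1, 248.0), 'area_equiv_r': 62.6, 'rim': (array([566.8, 254.7]), array([47. , 56.7]), 19, 'z', np.float64(52.1)), 'handle': (np.float64(148.2), 18)}
```

```bash
python3 -c "
from h import *
plan(568,-85,150,-9)"
```

```text
pos [ 581.4 -127.2  221.9] jaw -10.5 tilt 0.92 t 2.3 w 87.0 q7 -0.12
 shift mm [ 72.5  38.4 -19.9] frac [ 0.1451  0.0768 -0.0398] f [-0.7 -0.2  0.4] turn -1.5deg = -0.017
```

```bash
python3 -m inch '[0.025,0.0155,-0.008,-0.003,0, 0.025,0.0155,-0.008,-0.003,0, 0.025,0.0155,-0.008,-0.003,0, 0.025,0.0155,-0.008,-0.003,0, 0.025,0.0155,-0.008,-0.003,0, 0,0,0,0,0, 0,0,0,0,0]' >/dev/null
python3 -c "
from h import *
plan(568,-85,58,-9)"
```

```text
pos [564.1 -90.9 155.9] jaw -9.4 tilt 0.99 t 2.9 w 87.0 q7 -0.17
 shift mm [97.8  6.1  4.6] frac [0.1956 0.0122 0.0091] f [ 0.1 -0.2 -0.2] turn -0.4deg = -0.005
```

```bash
python3 -m inch '[0.03,0.006,0.0045,0,0, 0.03,0.006,0.0045,0,0, 0,0,0,0,0, 0,0,0,0,0]' >/dev/null
python3 -c "
from h import *
plan(568,-85,58,-9)"
```

```text
pos [570.2 -92.  128.2] jaw -9.9 tilt 0.74 t 3.2 w 86.8 q7 -0.20
 shift mm [70.2  6.5 -2.5] frac [ 0.1405  0.0129 -0.005 ] f [ 0.4 -0.2 -0. ] turn -0.9deg = -0.010
```

```bash
python3 -m inch '[0.028,0.01,-0.003,0,0, 0.028,0.01,-0.003,0,0, 0.025,0,0,0,0, 0.02,0,0,0,0, 0.02,0,0,0,0]'
python3 -c "
from h import *
plan(568,-85,58,-9)"
```

```text
time_s: 3.62
eef_pos: [573.5, -87.6, 73.2]
ee_rot: [0.062, 0.704, -0.064, 0.704]
contact_force: [0.1, 0.1, 0.3]
gripper_width: 86.4
pos [573.5 -87.6  73.2] jaw -10.3 tilt 0.18 t 3.6 w 86.4 q7 -0.25
 shift mm [15.2  1.7 -5.9] frac [ 0.0305  0.0033 -0.0118] f [0.1 0.1 0.3] turn -1.3deg = -0.014
```

```bash
python3 -m inch '[0.015,0.003,-0.006,0,0, 0.015,0,-0.006,0,0]'
python3 -c "
from h import *
plan(568,-85,58,-9)"
```

```text
time_s: 3.78
eef_pos: [568.1, -86.3, 57.0]
ee_rot: [0.063, 0.704, -0.065, 0.704]
contact_force: [-0.5, -0.8, 0.2]
gripper_width: 86.9
pos [568.1 -86.3  57. ] jaw -10.3 tilt 0.18 t 3.8 w 86.9 q7 -0.26
 shift mm [-1.   1.2 -0.3] frac [-0.0021  0.0024 -0.0006] f [-0.5 -0.8  0.2] turn -1.3deg = -0.015
```

Well positioned. I'll close, then lift.

```bash
python3 -m inch '[0,0,0,0,1, 0,0,0,0,1, 0,0,0,0,1, 0,0,0,0,1, 0,0,0,0,1, 0,0,0,0,1]'; python3 -m inch '[-0.02,0,0,0,1, -0.03,0,0,0,1, -0.04,0,0,0,1, -0.05,0,0,0,1, -0.05,0,0,0,1, -0.02,0,0,0,1]'
python3 -c "
from h import *
plan(640,90,150,-9)"
```

```text
time_s: 4.28
eef_pos: [566.7, -86.6, 55.7]
ee_rot: [0.063, 0.705, -0.065, 0.703]
contact_force: [0.9, -0.3, -1.6]
gripper_width: 65.6
time_s: 4.78
eef_pos: [562.9, -85.3, 163.1]
ee_rot: [0.063, 0.709, -0.064, 0.7]
contact_force: [1.3, 0.7, -2.7]
gripper_width: 65.7
pos [562.9 -85.3 163.1] jaw -10.3 tilt 0.74 t 4.8 w 65.7 q7 -0.20
 shift mm [ 12.  186.3  44.7] frac [0.0241 0.3726 0.0895] f [ 1.3  0.7 -2.7] turn -1.3deg = -0.014
```

```bash
python3 -m inch '[0,0.03,0.008,0,1, 0,0.055,0.013,0,1, 0,0.06,0.014,0,1, 0,0.06,0.014,0,1, 0,0.06,0.014,0,1, 0,0.055,0.013,0,1, 0,0.035,0.008,0,1, 0,0.015,0.004,0,1, 0.02,0,0,0,1, 0.02,0,0,0,1]'
python3 -c "
from h import *
plan(640,90,52,-9)"
```

```text
time_s: 5.62
eef_pos: [644.4, 91.0, 145.8]
ee_rot: [0.064, 0.706, -0.068, 0.702]
contact_force: [0.8, -0.5, -3.0]
gripper_width: 65.6
pos [644.4  91.  145.8] jaw -10.8 tilt 0.43 t 5.6 w 65.6 q7 -0.57
 shift mm [93.9 -1.3 -3.7] frac [ 0.1877 -0.0026 -0.0074] f [ 0.8 -0.5 -3. ] turn -1.8deg = -0.020
```

```bash
python3 -m inch '[0.04,0,0,0,1, 0.045,0,0,0,1, 0.04,0,0,0,1, 0.03,0,0,0,1, 0.015,0,0,0,1, 0.008,0,0,0,1]'
python3 -c "
from h import *
plan(640,90,49,-9)"
```

```text
time_s: 6.12
eef_pos: [639.9, 76.1, 47.8]
ee_rot: [0.065, 0.707, -0.076, 0.7]
contact_force: [-9.8, 3.3, 35.7]
gripper_width: 65.5
pos [639.9  76.1  47.8] jaw -11.5 tilt 1.07 t 6.1 w 65.5 q7 -0.61
 shift mm [-1.4 13.6 -2.6] frac [-0.0028  0.0272 -0.0053] f [-9.8  3.3 35.7] turn -2.5deg = -0.027
```

```bash
python3 -m inch '[-0.001,0,0,0,1, 0,0,0,0,0.8, 0,0,0,0,0, 0,0,0,0,0, 0,0,0,0,0]'
python3 -c "
from h import *
plan(465.5,80,180,23)"
```

```text
time_s: 6.53
eef_pos: [641.2, 71.1, 50.4]
ee_rot: [0.067, 0.706, -0.079, 0.701]
contact_force: [-0.4, -0.4, 0.7]
gripper_width: 77.9
pos [641.2  71.1  50.4] jaw -11.8 tilt 1.07 t 6.5 w 77.9 q7 -0.61
 shift mm [-128.1  -29.5 -174.5] frac [-0.2563 -0.059  -0.349 ] f [-0.4 -0.4  0.7] turn -34.8deg = -0.387
```

```bash
python3 -m inch '[0,0,0,0,0, -0.03,0.002,0,0,0, -0.04,0.002,0,0,0, -0.05,0,0,0,0, -0.05,0,0,0,0, -0.05,0,0,0,0, -0.04,0,0,0,0]'
python3 -c "
from h import *
plan(465.5,80,180,23)"
```

```text
time_s: 7.12
eef_pos: [640.2, 75.9, 186.4]
ee_rot: [0.066, 0.708, -0.078, 0.699]
contact_force: [-0.3, 0.2, -0.1]
gripper_width: 86.9
pos [640.2  75.9 186.4] jaw -11.7 tilt 1.28 t 7.1 w 86.9 q7 -0.56
 shift mm [   9.   -31.2 -171.9] frac [ 0.018  -0.0624 -0.3437] f [-0.3  0.2 -0.1] turn -34.7deg = -0.386
```

```bash
python3 -m inch '[0,0,0,-0.075,0, 0,0,0,-0.078,0, 0,0,0,-0.078,0, 0,0,0,-0.078,0, 0,0,0,-0.077,0, 0,0.024,-0.053,0,0, 0,0.024,-0.053,0,0, 0,0.024,-0.053,0,0, 0,0.024,-0.053,0,0, 0.01,0.024,-0.053,0,0, 0.02,0.012,-0.026,0,0, 0.03,0.004,-0.01,0,0]'
python3 -c "
from h import *
plan(465.5,80,60,22)"
```

```text
time_s: 8.12
eef_pos: [478.7, 84.3, 179.4]
ee_rot: [-0.156, 0.686, 0.145, 0.696]
contact_force: [1.2, 0.8, -0.0]
gripper_width: 87.2
pos [478.7  84.3 179.4] jaw 24.6 tilt 1.19 t 8.1 w 87.2 q7 0.18
 shift mm [119.3   3.7 -15. ] frac [ 0.2385  0.0074 -0.0299] f [ 1.2  0.8 -0. ] turn 2.6deg = 0.029
```

```bash
python3 -m inch '[0.02,0.004,-0.01,0.014,0, 0.03,0.004,-0.01,0.014,0, 0.04,0,-0.006,0,0, 0.035,0,0,0,0, 0.025,0,0,0,0]'
python3 -c "
from h import *
plan(465.5,80,55,22.5)"
```

```text
time_s: 8.53
eef_pos: [466.4, 83.6, 108.8]
ee_rot: [-0.146, 0.685, 0.127, 0.702]
contact_force: [-0.2, -1.0, 0.0]
gripper_width: 87.0
pos [466.4  83.6 108.8] jaw 22.2 tilt 2.07 t 8.5 w 87.0 q7 0.08
 shift mm [53.8 -1.3 -3.3] frac [ 0.1075 -0.0026 -0.0065] f [-0.2 -1.   0. ] turn -0.3deg = -0.003
```

```bash
python3 -m inch '[0.03,-0.002,-0.004,0,0, 0.03,-0.001,-0.003,0,0, 0.025,0,0,0,0, 0.015,0,0,0,0]'
python3 -c "
from h import *
plan(465.5,80,55,22.5);print(R.from_quat(bot.observe()['ee_rot']).as_matrix()[:,0].round(3))"
```

```text
time_s: 8.87
eef_pos: [466.7, 81.6, 60.2]
ee_rot: [-0.148, 0.683, 0.127, 0.704]
contact_force: [-0.8, -0.5, -0.1]
gripper_width: 86.9
pos [466.7  81.6  60.2] jaw 22.5 tilt 2.42 t 8.9 w 86.9 q7 0.02
 shift mm [ 5.1 -0.8 -1.8] frac [ 0.0103 -0.0017 -0.0036] f [-0.8 -0.5 -0.1] turn -0.0deg = -0.000
[ 0.035 -0.024 -0.999]
```

```bash
python3 -m inch '[0.009,0,-0.002,0,0, 0,0,0,0,1, 0,0,0,0,1, 0,0,0,0,1, 0,0,0,0,1, 0,0,0,0,1, 0,0,0,0,1]'; python3 -m inch '[-0.02,0,0,0,1, -0.03,0,0,0,1, -0.04,0,0,0,1, -0.05,0,0,0,1, -0.05,0,0,0,1, -0.01,0,0,0,1]'
python3 -c "
from h import *
plan(569.5,-84.5,150,22.5);print(R.from_quat(bot.observe()['ee_rot']).as_matrix()[:,0].round(3))"
```

```text
time_s: 9.45
eef_pos: [467.4, 82.2, 57.4]
ee_rot: [-0.149, 0.682, 0.127, 0.705]
contact_force: [-1.8, 0.6, -2.1]
gripper_width: 59.3
time_s: 9.95
eef_pos: [460.6, 85.4, 161.7]
ee_rot: [-0.149, 0.684, 0.129, 0.702]
contact_force: [1.7, 0.4, -0.7]
gripper_width: 59.3
pos [460.6  85.4 161.7] jaw 22.7 tilt 2.19 t 9.9 w 59.3 q7 0.16
 shift mm [  18.8 -198.2   34.7] frac [ 0.0376 -0.3965  0.0694] f [ 1.7  0.4 -0.7] turn 0.2deg = 0.002
[ 0.031 -0.022 -0.999]
```

```bash
python3 -m inch '[0.002,-0.03,0.006,0,1, 0.002,-0.055,0.01,0,1, 0.002,-0.06,0.01,0,1, 0.002,-0.06,0.01,0,1, 0.002,-0.06,0.01,0,1, 0.002,-0.055,0.01,0,1, 0,-0.04,0.007,0,1, 0,-0.02,0.004,0,1, 0.005,-0.01,0,0,1, 0.005,0,0,0,1, 0.005,0,0,0,1]'
python3 -c "
from h import *
plan(570.5,-83,62,22.5);print(R.from_quat(bot.observe()['ee_rot']).as_matrix()[:,0].round(3))"
```

```text
time_s: 10.87
eef_pos: [571.0, -94.2, 150.0]
ee_rot: [-0.15, 0.685, 0.128, 0.701]
contact_force: [-0.3, 1.2, -1.6]
gripper_width: 59.0
pos [571.  -94.2 150. ] jaw 22.7 tilt 2.19 t 10.9 w 59.0 q7 0.35
 shift mm [87.6 13.5  2.4] frac [0.1753 0.027  0.0048] f [-0.3  1.2 -1.6] turn 0.2deg = 0.003
[ 0.028 -0.026 -0.999]
```

```bash
python3 -m inch '[0.025,0.007,0.002,0,1, 0.03,0.007,0.002,0,1, 0.03,0.007,0.001,0,1, 0.025,0.005,0,0,1, 0.015,0,0,0,1, 0.01,0,0,0,1]'
python3 -c "
from h import *
plan(570.5,-83,59,22.5)"
```

```text
time_s: 11.37
eef_pos: [566.5, -72.6, 76.4]
ee_rot: [-0.154, 0.685, 0.133, 0.7]
contact_force: [0.1, 0.0, -1.7]
gripper_width: 59.3
pos [566.5 -72.6  76.4] jaw 23.4 tilt 2.12 t 11.4 w 59.3 q7 0.27
 shift mm [ 17.7 -10.5  -0.7] frac [ 0.0354 -0.021  -0.0014] f [ 0.1  0.  -1.7] turn 0.9deg = 0.010
```

```bash
python3 -m inch '[0,-0.01,0,0,1, 0.005,-0.008,0,0,1, 0.006,0,0,0,1, 0.006,0,0,0,1]'
python3 -c "
from h import *
plan(570.5,-83,58,22.5)"
```

```text
time_s: 11.7
eef_pos: [570.4, -80.1, 67.6]
ee_rot: [-0.155, 0.684, 0.134, 0.7]
contact_force: [-0.2, -0.2, -1.3]
gripper_width: 59.3
pos [570.4 -80.1  67.6] jaw 23.6 tilt 2.14 t 11.7 w 59.3 q7 0.28
 shift mm [ 9.7 -2.4 -1.2] frac [ 0.0193 -0.0048 -0.0025] f [-0.2 -0.2 -1.3] turn 1.1deg = 0.012
```

```bash
python3 -m inch '[0.006,-0.004,0,0,1, 0.005,-0.002,0,0,1, 0.004,0,0,0,1]'
python3 -c "
from h import *
plan(570.5,-83,57,22.5)"
```

```text
time_s: 11.95
eef_pos: [572.9, -84.3, 60.4]
ee_rot: [-0.155, 0.684, 0.133, 0.701]
contact_force: [1.1, -0.5, -1.2]
gripper_width: 59.0
pos [572.9 -84.3  60.4] jaw 23.5 tilt 2.25 t 11.9 w 59.0 q7 0.28
 shift mm [ 3.3  2.3 -1.8] frac [ 0.0066  0.0045 -0.0036] f [ 1.1 -0.5 -1.2] turn 1.0deg = 0.011
```

```bash
python3 -m inch '[0.003,0.002,-0.003,0,1, 0.003,0,0,0,1]'
python3 -c "
from h import *
plan(570.5,-83,57,22.5)"
```

```text
time_s: 12.12
eef_pos: [571.2, -84.4, 57.2]
ee_rot: [-0.155, 0.684, 0.133, 0.701]
contact_force: [-5.4, -0.1, 13.6]
gripper_width: 59.3
pos [571.2 -84.4  57.2] jaw 23.5 tilt 2.24 t 12.1 w 59.3 q7 0.28
 shift mm [ 0.1  1.6 -0.1] frac [ 0.0002  0.0032 -0.0002] f [-5.4 -0.1 13.6] turn 1.0deg = 0.011
```

Touched down at 57.2 mm. I'll release and lift, then look at both cups from above.

```bash
python3 -m inch '[0,0,0,0,0.5, 0,0,0,0,0, 0,0,0,0,0, 0,0,0,0,0, 0,0,0,0,0, 0,0,0,0,0]';python3 -m inch '[-0.025,0,0,0,0, -0.04,0,0,0,0, -0.05,0,0,0,0, -0.055,0,0,0,0, -0.05,0,0,0,0, -0.05,-0.03,0,0,0, -0.03,-0.04,0,0,0, -0.01,-0.03,0,0,0]'
python3 - <<'E'
from h import *
plan(640,74,58,-10)
im,d,p=grab('wrist');cv2.imwrite('pics/w2.png',im);np.savez('w2.npz',im=im,d=d,K=p['K'],eye=p['eye'],orientation=p['orientation'])
f=np.load('w2.npz')
print(measure(f,(569.5,-84),75,71));print(measure(f,(640,74),65,72));print(measure(f,(465,81),82,0))
E
```

```text
time_s: 12.62
eef_pos: [572.3, -84.3, 58.4]
ee_rot: [-0.155, 0.683, 0.132, 0.701]
contact_force: [0.6, -0.4, 0.6]
gripper_width: 83.0
time_s: 13.28
eef_pos: [585.9, -120.6, 227.0]
ee_rot: [-0.158, 0.682, 0.137, 0.7]
contact_force: [0.6, -1.2, -0.4]
gripper_width: 86.9
pos [ 585.9 -120.6  227. ] jaw 24.1 tilt 2.28 t 13.3 w 86.9 q7 0.44
 shift mm [165.8 161.5 125.6] frac [0.3316 0.323  0.2513] f [ 0.6 -1.2 -0.4] turn 34.1deg = 0.379
{'saucer': (570.0, -84.4, 69.5), 'sauc_centroid': (569.7, -84.5), 'area_equiv_r': 64.8, 'rim': (array([568.6, -88.1]), array([70.2, 62.2]), 52, 'z', np.float64(344.4)), 'handle': (np.float64(112.7), 59)}
{'saucer': (638.8, 73.8, 31.6), 'sauc_centroid': (639.3, 74.2), 'area_equiv_r': 29.7, 'rim': (array([639.6,  74.1]), array([66.1, 65.1]), 33, 'z', np.float64(70.8)), 'handle': (np.float64(79.2), 44)}
{'saucer': (472.9, 63.9, 70.9), 'sauc_centroid': (481.0, 44.4), 'area_equiv_r': 43.6}
```

View pics/w2.png

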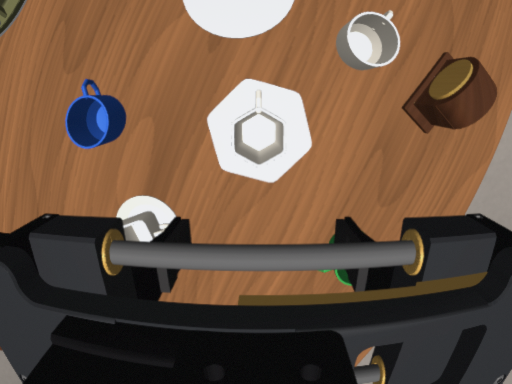

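Hex cup (259,130) stands in the middle of the hex saucer. The large cup is parked at (368,42), clear of the clock.

```bash
sed -i 's/T=Q\[Q\[:,2\]>ztop-6\]/T=Q[(Q[:,2]>ztop-6)\&(Q[:,2]<ztop+12)]/' h.py
python3 -c "
from h import *
print(measure(np.load('w2.npz'),(569.5,-84),75,71))"
python3 -m inch '[0,0,0,0.075,0, 0,0,0,0.077,0, 0,0,0,0.077,0, 0,0,0,0.077,0, 0,0,0,0.075,0, 0,0.04,0.004,0,0, 0,0.06,0.005,0,0, 0,0.06,0.005,0,0, 0,0.06,0.005,0,0, 0,0.06,0.005,0,0, 0.02,0.06,0.005,0,0, 0.03,0.04,0.004,0,0, 0.03,0.02,0.002,0,0, 0.03,0,0,0,0]'
python3 -c "
from h import *
plan(639.6,74,52,-10);print(R.from_quat(bot.observe()['ee_rot']).as_matrix()[:,0].round(3))"
```

```text
{'saucer': (570.0, -84.4, 69.5), 'sauc_centroid': (569.7, -84.5), 'area_equiv_r': 64.8, 'rim': (array([568.7, -86.6]), array([59.3, 66.8]), 25, 'z', np.float64(70.2)), 'handle': (np.float64(113.5), 59)}
time_s: 14.5
eef_pos: [648.0, 79.0, 176.5]
ee_rot: [0.069, 0.688, -0.082, 0.718]
contact_force: [-1.0, 0.7, -0.7]
gripper_width: 86.6
pos [648.   79.  176.5] jaw -12.3 tilt 2.64 t 14.5 w 86.6 q7 -0.59
 shift mm [124.1  -5.1 -12.7] frac [ 0.2482 -0.0101 -0.0254] f [-1.   0.7 -0.7] turn -2.3deg = -0.025
[ 0.041 -0.022 -0.999]
```

```bash
python3 -m inch '[0.03,-0.005,-0.01,-0.012,0, 0.035,-0.005,-0.008,-0.012,0, 0.04,0,-0.006,0,0, 0.035,0,0,0,0, 0.025,0,0,0,0, 0.015,0,0,0,0]'
python3 -c "
from h import *
plan(639.6,74,50,-10);print(R.from_quat(bot.observe()['ee_rot']).as_matrix()[:,0].round(3))"
```

```text
time_s: 15.0
eef_pos: [633.9, 82.4, 81.3]
ee_rot: [0.053, 0.691, -0.064, 0.718]
contact_force: [0.1, -0.5, 0.4]
gripper_width: 86.7
pos [633.9  82.4  81.3] jaw -9.5 tilt 2.31 t 15.0 w 86.7 q7 -0.60
 shift mm [31.6 -6.9  5.8] frac [ 0.0633 -0.0139  0.0116] f [ 0.1 -0.5  0.4] turn 0.5deg = 0.006
[ 0.036 -0.018 -0.999]
```

```bash
python3 -m inch '[0.01,-0.008,0.006,0,0, 0.015,-0.008,0.005,0,0, 0.015,0,0,0,0, 0.012,0,0,0,0]'
python3 -c "
from h import *
plan(639.6,74,50,-10)"
```

```text
time_s: 15.33
eef_pos: [640.1, 72.5, 54.9]
ee_rot: [0.054, 0.691, -0.064, 0.718]
contact_force: [-0.8, 0.8, 0.7]
gripper_width: 86.9
pos [640.1  72.5  54.9] jaw -9.5 tilt 2.38 t 15.3 w 86.9 q7 -0.59
 shift mm [ 4.8  1.5 -1. ] frac [ 0.0096  0.0029 -0.0019] f [-0.8  0.8  0.7] turn 0.5deg = 0.006
```

```bash
python3 -m inch '[0.005,0.002,-0.002,0,0, 0,0,0,0,1, 0,0,0,0,1, 0,0,0,0,1, 0,0,0,0,1, 0,0,0,0,1, 0,0,0,0,1]'; python3 -m inch '[-0.02,0,0,0,1, -0.03,0,0,0,1, -0.04,0,0,0,1, -0.05,0,0,0,1, -0.05,0,0,0,1, -0.03,0,0,0,1]'
python3 -c "
from h import *
plan(465,81.8,150,-10);print(R.from_quat(bot.observe()['ee_rot']).as_matrix()[:,0].round(3))"
```

```text
time_s: 15.92
eef_pos: [639.8, 73.6, 52.0]
ee_rot: [0.054, 0.691, -0.064, 0.718]
contact_force: [0.5, 0.3, -2.0]
gripper_width: 65.9
time_s: 16.42
eef_pos: [630.1, 75.0, 162.2]
ee_rot: [0.053, 0.696, -0.064, 0.714]
contact_force: [0.9, 0.9, -2.5]
gripper_width: 65.8
pos [630.1  75.  162.2] jaw -9.5 tilt 1.71 t 16.4 w 65.8 q7 -0.54
 shift mm [   8.1  -20.3 -164.3] frac [ 0.0161 -0.0406 -0.3285] f [ 0.9  0.9 -2.5] turn 0.5deg = 0.006
[ 0.024 -0.018 -1.   ]
```

```bash
python3 -m inch '[0,-0.004,-0.03,0,1, 0,-0.007,-0.05,0,1, 0,-0.007,-0.055,0,1, 0,-0.007,-0.055,0,1, 0,-0.007,-0.055,0,1, 0,-0.006,-0.045,0,1, 0,-0.003,-0.025,0,1, 0.01,0,-0.008,0,1, 0.02,0,0,0,1]'
python3 -c "
from h import *
plan(465,81.8,66,-10);print(R.from_quat(bot.observe()['ee_rot']).as_matrix()[:,0].round(3))"
```

```text
time_s: 17.17
eef_pos: [464.6, 84.3, 151.7]
ee_rot: [0.052, 0.69, -0.064, 0.719]
contact_force: [1.0, -0.2, -2.9]
gripper_width: 65.9
pos [464.6  84.3 151.7] jaw -9.3 tilt 2.58 t 17.2 w 65.9 q7 -0.41
 shift mm [85.7 -1.3 -2.9] frac [ 0.1714 -0.0025 -0.0058] f [ 1.  -0.2 -2.9] turn 0.7deg = 0.007
[ 0.04  -0.021 -0.999]
```

```bash
python3 -m inch '[0.025,-0.002,-0.003,0,1, 0.03,0,-0.003,0,1, 0.035,0,0,0,1, 0.03,0,0,0,1, 0.02,0,0,0,1, 0.01,0,0,0,1]'
python3 -c "
from h import *
plan(465,81.8,60,-10);print(R.from_quat(bot.observe()['ee_rot']).as_matrix()[:,0].round(3))"
```

```text
time_s: 17.67
eef_pos: [468.5, 83.5, 71.7]
ee_rot: [0.052, 0.688, -0.062, 0.721]
contact_force: [-0.9, 0.3, -1.8]
gripper_width: 65.4
pos [468.5  83.5  71.7] jaw -9.2 tilt 2.76 t 17.7 w 65.4 q7 -0.50
 shift mm [11.6 -2.1 -3.7] frac [ 0.0232 -0.0042 -0.0074] f [-0.9  0.3 -1.8] turn 0.8deg = 0.009
[ 0.044 -0.019 -0.999]
```

```bash
python3 -m inch '[0.006,-0.003,-0.005,0,1, 0.006,-0.002,-0.002,0,1, 0.004,0,0,0,1]'
python3 -c "
from h import *
plan(465,81.8,58,-10)"
```

```text
time_s: 17.92
eef_pos: [465.0, 82.0, 61.9]
ee_rot: [0.052, 0.689, -0.061, 0.72]
contact_force: [0.3, -0.0, -2.6]
gripper_width: 65.4
pos [465.   82.   61.9] jaw -9.2 tilt 2.60 t 17.9 w 65.4 q7 -0.50
 shift mm [ 3.9 -0.2 -0.2] frac [ 0.0079 -0.0004 -0.0003] f [ 0.3 -0.  -2.6] turn 0.8deg = 0.009
```

```bash
python3 -m inch '[0.003,0,0,0,1, 0.003,0,0,0,1]'
python3 -c "
from h import *
plan(465,81.8,58,-10)"
```

```text
time_s: 18.08
eef_pos: [465.9, 81.9, 59.4]
ee_rot: [0.052, 0.689, -0.061, 0.721]
contact_force: [0.0, -0.3, -3.2]
gripper_width: 65.8
pos [465.9  81.9  59.4] jaw -9.2 tilt 2.69 t 18.1 w 65.8 q7 -0.51
 shift mm [ 1.4 -0.3 -1. ] frac [ 0.0028 -0.0005 -0.002 ] f [ 0.  -0.3 -3.2] turn 0.8deg = 0.009
```

```bash
python3 -m inch '[0.003,0,-0.001,0,1, 0.002,0,0,0,1]'
python3 -c "
from h import *
plan(465,81.8,58,-10)"
```

```text
time_s: 18.25
eef_pos: [466.2, 82.0, 58.9]
ee_rot: [0.052, 0.688, -0.062, 0.721]
contact_force: [-5.2, 0.1, 8.4]
gripper_width: 65.5
pos [466.2  82.   58.9] jaw -9.2 tilt 2.74 t 18.2 w 65.5 q7 -0.51
 shift mm [ 0.8 -0.4 -1.2] frac [ 0.0016 -0.0007 -0.0024] f [-5.2  0.1  8.4] turn 0.8deg = 0.008
```

```bash
python3 -m inch '[0,0,0,0,0.5, 0,0,0,0,0, 0,0,0,0,0, 0,0,0,0,0, 0,0,0,0,0, 0,0,0,0,0]';python3 -m inch '[-0.025,0,0,0,0, -0.04,0,0,0,0, -0.05,0,0,0,0, -0.055,0,0,0,0, -0.055,0,0,0,0, -0.055,0,0,0,0, 0,0,0,-0.077,0, 0,0,0,-0.077,0, 0,0,0,-0.077,0, 0,0,0,-0.077,0, 0,0,0,-0.077,0, 0,0,0,-0.077,0, 0,0,0,-0.077,0, 0,0,0,-0.077,0, 0,0,0,-0.077,0]'
python3 -c "
from h import *
plan(609,223,220,55);print(R.from_quat(bot.observe()['ee_rot']).as_matrix()[:,0].round(3))"
```

```text
time_s: 18.75
eef_pos: [469.5, 82.4, 61.7]
ee_rot: [0.052, 0.686, -0.062, 0.723]
contact_force: [0.0, 0.2, -0.2]
gripper_width: 85.4
time_s: 20.0
eef_pos: [462.3, 90.0, 223.7]
ee_rot: [-0.344, 0.608, 0.313, 0.643]
contact_force: [-0.1, -0.7, -0.0]
gripper_width: 86.9
pos [462.3  90.  223.7] jaw 55.4 tilt 3.86 t 20.0 w 86.9 q7 0.77
 shift mm [ 11.1 -44.8 192.6] frac [ 0.0221 -0.0896  0.3853] f [-0.1 -0.7 -0. ] turn 0.4deg = 0.005
[ 0.065 -0.016 -0.998]
```

```bash
python3 -m inch '[0.003,-0.008,0.03,0,0, 0.003,-0.012,0.05,0,0, 0.003,-0.014,0.06,0,0, 0.003,-0.014,0.06,0,0, 0.003,-0.014,0.06,0,0, 0.003,-0.012,0.06,0,0, 0.003,-0.01,0.04,0,0, 0,-0.006,0.02,0,0, 0,0,0.006,0,0, 0,0,0,0,0]'
python3 - <<'E'
from h import *
plan(568.5,251.5,150,55);print(R.from_quat(bot.observe()['ee_rot']).as_matrix()[:,0].round(3))
im,d,p=grab('wrist');cv2.imwrite('pics/w3.png',im);np.savez('w3.npz',im=im,d=d,K=p['K'],eye=p['eye'],orientation=p['orientation'])
f=np.load('w3.npz')
print(measure(f,(571,248),82,53));print(measure(f,(465,81),80,79))
E
```

```text
time_s: 20.83
eef_pos: [615.2, 227.9, 229.3]
ee_rot: [-0.345, 0.606, 0.312, 0.645]
contact_force: [-0.9, -0.1, 0.3]
gripper_width: 86.8
pos [615.2 227.9 229.3] jaw 55.5 tilt 4.19 t 20.8 w 86.8 q7 0.34
 shift mm [75.3 57.1 -9.2] frac [ 0.1507  0.1142 -0.0184] f [-0.9 -0.1  0.3] turn 0.5deg = 0.005
[ 0.071 -0.016 -0.997]
{'saucer': (571.1, 249.0, 73.0), 'sauc_centroid': (571.2, 249.1), 'area_equiv_r': 62.5, 'rim': (array([565.6, 251.8]), array([56.3, 48.1]), 2, 'z', np.float64(52.1)), 'handle': (np.float64(142.3), 39)}
{'saucer': (465.3, 82.8, 74.6), 'sauc_centroid': (465.7, 84.0), 'area_equiv_r': 73.0, 'rim': (array([467.5,  84. ]), array([65.3, 65.6]), 8, 'z', np.float64(77.8)), 'handle': (np.float64(78.9), 107)}
```

View pics/w3.png

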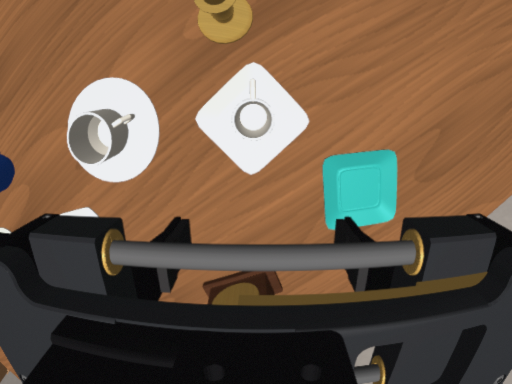

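Small cup (253,118) is on the square saucer with its handle up. The large cup (97,137) is now on its own saucer. The candlestick, at the top (225,15), is well clear.

```bash
python3 -m inch '[0.005,0.02,-0.004,0.002,0, 0.02,0.03,-0.004,0.002,0, 0.03,0.03,-0.004,0,0, 0.03,0.02,-0.004,0,0, 0.03,0.01,-0.002,0,0, 0.02,0,0,0,0]'
python3 -c "
from h import *
plan(569.3,251,50,54);print(R.from_quat(bot.observe()['ee_rot']).as_matrix()[:,0].round(3))"
```

```text
time_s: 21.38
eef_pos: [564.0, 247.1, 160.6]
ee_rot: [-0.344, 0.606, 0.305, 0.649]
contact_force: [-0.6, -0.5, -0.3]
gripper_width: 87.2
pos [564.  247.1 160.6] jaw 54.7 tilt 4.68 t 21.4 w 87.2 q7 0.25
 shift mm [110.6   6.5   3.1] frac [0.2211 0.0129 0.0062] f [-0.6 -0.5 -0.3] turn 0.7deg = 0.008
[ 0.079 -0.021 -0.997]
```

```bash
python3 -m inch '[0.03,0.005,0.003,0.004,0, 0.04,0.005,0.003,0.004,0, 0.045,0.003,0,0,0, 0.04,0,0,0,0, 0.025,0,0,0,0, 0.012,0,0,0,0]'
python3 -c "
from h import *
plan(569.3,251,50,54);print(R.from_quat(bot.observe()['ee_rot']).as_matrix()[:,0].round(3))"
```

```text
time_s: 21.88
eef_pos: [566.3, 245.3, 63.1]
ee_rot: [-0.341, 0.608, 0.296, 0.653]
contact_force: [-1.1, -0.6, 0.1]
gripper_width: 87.3
pos [566.3 245.3  63.1] jaw 53.7 tilt 5.10 t 21.9 w 87.3 q7 0.15
 shift mm [13.2  2.   6. ] frac [0.0263 0.004  0.012 ] f [-1.1 -0.6  0.1] turn -0.3deg = -0.003
[ 0.084 -0.028 -0.996]
```

```bash
python3 -m inch '[0.01,0.003,0.007,0,0, 0.012,0.002,0.006,0,0, 0.004,0,0,0,0]'
python3 -c "
from h import *
plan(569.3,251,50,54)"
```

```text
time_s: 22.13
eef_pos: [569.8, 250.7, 49.8]
ee_rot: [-0.341, 0.608, 0.295, 0.653]
contact_force: [0.5, 0.0, -0.1]
gripper_width: 86.6
pos [569.8 250.7  49.8] jaw 53.6 tilt 5.16 t 22.1 w 86.6 q7 0.13
 shift mm [-0.2  0.5 -0.1] frac [-0.0004  0.0011 -0.0002] f [ 0.5  0.  -0.1] turn -0.4deg = -0.005
```

```bash
python3 -m inch '[0,0,0,0,1, 0,0,0,0,1, 0,0,0,0,1, 0,0,0,0,1, 0,0,0,0,1, 0,0,0,0,1, 0,0,0,0,1]'; python3 -m inch '[-0.02,0,0,0,1, -0.03,0,0,0,1, -0.04,0,0,0,1, -0.05,0,0,0,1, -0.05,0,0,0,1, -0.02,0,0,0,1]'
python3 -c "
from h import *
plan(650,85,140,54);print(R.from_quat(bot.observe()['ee_rot']).as_matrix()[:,0].round(3),bot.observe()['joint_pos'].round(3))"
```

```text
time_s: 22.72
eef_pos: [571.9, 252.5, 53.1]
ee_rot: [-0.341, 0.606, 0.295, 0.655]
contact_force: [0.1, -0.1, -0.7]
gripper_width: 47.9
time_s: 23.22
eef_pos: [559.9, 255.2, 164.0]
ee_rot: [-0.341, 0.608, 0.296, 0.653]
contact_force: [0.5, -0.1, -0.3]
gripper_width: 8.8
pos [559.9 255.2 164. ] jaw 53.7 tilt 5.16 t 23.2 w 8.8 q7 0.21
 shift mm [  36.3 -171.   -84.4] frac [ 0.0727 -0.3419 -0.1687] f [ 0.5 -0.1 -0.3] turn -0.3deg = -0.004
[ 0.086 -0.028 -0.996] [ 0.179  0.329 -0.832  1.649  0.334  1.229  0.209]
```

The cup slipped out of the jaws, so I'll look.

```bash
python3 -m inch '[-0.03,-0.03,0,0,0, -0.03,-0.04,0,0,0, -0.03,-0.04,0,0,0, 0,-0.02,0,0,0, 0,0,0,0,0]'
python3 - <<'E'
from h import *
plan(568.5,251.5,150,55)
im,d,p=grab('wrist');cv2.imwrite('pics/w4.png',im);np.savez('w4.npz',im=im,d=d,K=p['K'],eye=p['eye'],orientation=p['orientation'])
f=np.load('w4.npz')
print(measure(f,(571,248),82,53))
E
```

```text
time_s: 23.63
eef_pos: [609.4, 220.0, 224.9]
ee_rot: [-0.343, 0.604, 0.297, 0.656]
contact_force: [0.0, -0.8, -1.1]
gripper_width: 33.7
pos [609.4 220.  224.9] jaw 54.0 tilt 5.66 t 23.6 w 33.7 q7 0.32
 shift mm [69.8 58.3 -1.3] frac [ 0.1396  0.1166 -0.0025] f [ 0.  -0.8 -1.1] turn -1.0deg = -0.012
{'saucer': (571.2, 248.9, 72.6), 'sauc_centroid': (571.4, 249.2), 'area_equiv_r': 62.5, 'rim': (array([568.3, 254.9]), array([48.9, 54.8]), 18, 'z', np.float64(52.1)), 'handle': (np.float64(148.1), 45)}
```

View pics/w4.png

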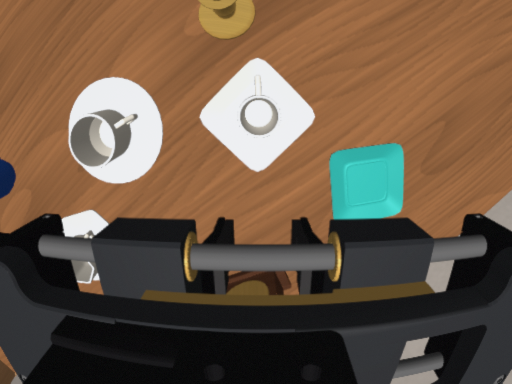

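The cup never left the saucer: it stands upright at (259,115), and the pads only slid off its top. The tool tilt has drifted to about 5.6° and doesn't help, so I'll test which motions change it before regrasping deeper.

```bash
T(){ python3 -c "
from h import *
s=bot.observe();print('$1',s['eef_pos'].round(1),(np.degrees(R.from_quat(s['ee_rot']).as_matrix()[:2,0])).round(2))"; }
T start
python3 -m inch '[0,0,0,0,0, 0,0,0,0,0, 0,0,0,0,0, 0,0,0,0,0, 0,0,0,0,0]' >/dev/null; T zeros
python3 -m inch '[-0.08,0,0,0,0, -0.08,0,0,0,0, -0.08,0,0,0,0, 0,0,0,0,0]' >/dev/null; T fastup
python3 -m inch '[0.03,0,0,0,0, 0.03,0,0,0,0, 0.03,0,0,0,0, 0.03,0,0,0,0, 0.03,0,0,0,0, 0.03,0,0,0,0, 0,0,0,0,0]' >/dev/null; T slowdown
python3 -m inch '[0,0,0.06,0,0, 0,0,0.06,0,0, 0,0,0.06,0,0, 0,0,0,0,0]' >/dev/null; T zplus
python3 -m inch '[0,0,-0.06,0,0, 0,0,-0.06,0,0, 0,0,-0.06,0,0, 0,0,0,0,0]' >/dev/null; T zminus
python3 -m inch '[0,0,0,-0.07,0, 0,0,0,-0.07,0, 0,0,0,-0.07,0, 0,0,0,0,0]' >/dev/null; T turnminus
python3 -m inch '[0,0,0,0.07,0, 0,0,0,0.07,0, 0,0,0,0.07,0, 0,0,0,0,0]' >/dev/null; T turnplus
```

```text
start [608.7 220.9 224.9] [ 5.46 -1.41]
zeros [603.4 224.  220.8] [ 5.04 -1.43]
fastup [588.7 227.1 338.9] [ 4.38 -1.6 ]
slowdown [595.9 229.8 249.9] [ 4.92 -1.36]
zplus [648.7 302.1 250.9] [ 4.75 -1.69]
zminus [593.  232.6 245.6] [ 4.35 -1.39]
turnminus [592.4 230.2 248.9] [ 4.61 -1.55]
turnplus [592.7 231.5 251.3] [ 4.75 -1.44]
```

```bash
T(){ python3 -c "
from h import *
s=bot.observe();print('$1',s['eef_pos'].round(1),(np.degrees(R.from_quat(s['ee_rot']).as_matrix()[:2,0])).round(2))"; }
python3 -m inch '[0,0,0,0,0, 0,0,0,0,0, 0,0,0,0,0, 0,0,0,0,0, 0,0,0,0,0, 0,0,0,0,0, 0,0,0,0,0, 0,0,0,0,0, 0,0,0,0,0, 0,0,0,0,0, 0,0,0,0,0, 0,0,0,0,0]' >/dev/null; T zeros12
python3 -m inch '[0,0,0.08,0,0, 0,0,0.08,0,0, 0,0,0.08,0,0, 0,0,-0.08,0,0, 0,0,-0.08,0,0, 0,0,-0.08,0,0]' >/dev/null; T zfast
python3 -m inch '[0,0.08,0,0,0, 0,0.08,0,0,0, 0,0.08,0,0,0, 0,-0.08,0,0,0, 0,-0.08,0,0,0, 0,-0.08,0,0,0]' >/dev/null; T yfast
python3 -m inch '[-0.08,0,0,0,0, -0.08,0,0,0,0, -0.08,0,0,0,0, 0.08,0,0,0,0, 0.08,0,0,0,0, 0.08,0,0,0,0]' >/dev/null; T upfast
```

```text
zeros12 [592.7 232.5 252.1] [ 4.79 -1.39]
zfast [595.1 258.3 223.9] [ 2.32 -0.03]
yfast [584.5 256.4 218. ] [ 1.58 -0.42]
upfast [601.8 249.  231.5] [2.82 0.03]
```

Quick ± sweeps along the tool's z reduce the tilt, so I'll do one more.

```bash
T(){ python3 -c "
from h import *
s=bot.observe();print('$1',s['eef_pos'].round(1),(np.degrees(R.from_quat(s['ee_rot']).as_matrix()[:2,0])).round(2))"; }
python3 -m inch '[0,0,0.08,0,0, 0,0,0.08,0,0, 0,0,0.08,0,0, 0,0,-0.08,0,0, 0,0,-0.08,0,0, 0,0,-0.08,0,0]' >/dev/null; T zfast
python3 -m inch '[0,-0.02,0,0,0, 0,0,0,0,0]' >/dev/null
python3 - <<'E'
from h import *
f=np.load('w4.npz')
v,u=np.mgrid[0:384,0:512];P=world(f["d"],f,u.ravel(),v.ravel(),True)
m=(np.hypot(P[:,0]-570,P[:,1]-252)<35)&(P[:,2]>49)&(P[:,2]<58);Q=P[m][:,:2]
a=np.radians(147);n=np.array([np.cos(a),np.sin(a)]);t=np.array([-n[1],n[0]])
Q=Q[(Q@t-(np.array([569,252])@t)).__abs__()<26]
pt=Q@t;pn=Q@n;print("centre",((pt.max()+pt.min())/2*t+(pn.min()+24.5)*n).round(1),np.ptp(pt),np.ptp(pn))
plan(569,252,150,57);s=bot.observe();print((np.degrees(R.from_quat(s['ee_rot']).as_matrix()[:2,0])).round(2))
E
```

```text
zfast [583.9 264.8 180.1] [-1.67 -0.46]
centre [569.3 251.8] 48.61090246656909 58.56764362818268
pos [587.1 251.9 174. ] jaw 57.0 tilt 2.53 t 29.5 w 86.9 q7 0.30
 shift mm [24.8 14.7 -8.9] frac [ 0.0495  0.0293 -0.0178] f [ 1.2  0.  -0.3] turn 0.0deg = 0.000
[-2.31 -1.02]
```

```bash
python3 -m inch '[0.01,0.015,-0.009,0,0, 0.02,0.014,-0.008,0,0, 0.03,0.003,0,0,0, 0.035,0,0,0,0, 0.035,0,0,0,0, 0.03,0,0,0,0, 0.015,0,0,0,0]'
python3 -c "
from h import *
plan(569.3,251.8,45,57);s=bot.observe();print((np.degrees(R.from_quat(s['ee_rot']).as_matrix()[:2,0])).round(2))"
```

```text
time_s: 30.1
eef_pos: [571.4, 255.4, 92.1]
ee_rot: [-0.335, 0.632, 0.336, 0.612]
contact_force: [0.3, 0.1, 0.1]
gripper_width: 86.7
pos [571.4 255.4  92.1] jaw 56.7 tilt 1.65 t 30.1 w 86.7 q7 0.25
 shift mm [47.2 -0.9 -3. ] frac [ 0.0944 -0.0019 -0.006 ] f [0.3 0.1 0.1] turn -0.3deg = -0.003
[-1.49 -0.72]
```

```bash
python3 -m inch '[0.025,-0.002,-0.004,0,0, 0.028,0,-0.003,0,0, 0.022,0,0,0,0, 0.014,0,0,0,0]'
python3 -c "
from h import *
plan(569.3,251.8,45,57);s=bot.observe();print((np.degrees(R.from_quat(s['ee_rot']).as_matrix()[:2,0])).round(2))"
```

```text
time_s: 30.43
eef_pos: [571.7, 253.3, 47.7]
ee_rot: [-0.336, 0.63, 0.336, 0.614]
contact_force: [0.2, 0.1, 0.3]
gripper_width: 87.1
pos [571.7 253.3  47.7] jaw 56.7 tilt 1.31 t 30.4 w 87.1 q7 0.23
 shift mm [ 2.7  1.2 -2.5] frac [ 0.0054  0.0023 -0.005 ] f [0.2 0.1 0.3] turn -0.3deg = -0.003
[-1.18 -0.58]
```

```bash
python3 -m inch '[0.006,0.002,-0.005,0,0, 0.002,0,0,0,1, 0.001,0,0,0,1, 0.001,0,0,0,1, 0,0,0,0,1, 0,0,0,0,1, 0,0,0,0,1, 0,0,0,0,1]'; python3 -m inch '[-0.01,0,0,0,1, -0.015,0,0,0,1, -0.02,0,0,0,1]'
python3 -c "
from h import *
plan(650,85,140,54);print(R.from_quat(bot.observe()['ee_rot']).as_matrix()[:,0].round(3))"
```

```text
time_s: 31.1
eef_pos: [570.6, 252.3, 43.7]
ee_rot: [-0.335, 0.629, 0.336, 0.615]
contact_force: [0.2, 0.2, -0.9]
gripper_width: 48.3
time_s: 31.35
eef_pos: [569.8, 251.9, 66.0]
ee_rot: [-0.335, 0.631, 0.336, 0.614]
contact_force: [-0.4, -0.9, -0.1]
gripper_width: 28.6
pos [569.8 251.9  66. ] jaw 56.7 tilt 1.35 t 31.4 w 28.6 q7 0.24
 shift mm [ -73.9 -157.7  -97. ] frac [-0.1478 -0.3155 -0.194 ] f [-0.4 -0.9 -0.1] turn 2.7deg = 0.030
[-0.021 -0.01  -1.   ]
```

```bash
python3 -m inch '[0,0,0,0,0]'
python3 - <<'E'
from h import *
a=grab('scene')[0][115:215,280:430];im,d,p=grab('side');b=im[225:325,180:330];np.savez('side1.npz',im=im,d=d,K=p['K'],eye=p['eye'],orientation=p['orientation'])
w=grab('wrist')[0]
cv2.imwrite('pics/c5.png',np.hstack([np.vstack([cv2.resize(a,(450,300),interpolation=2),cv2.resize(b,(450,300),interpolation=2)]),cv2.resize(w[150:384,100:420],(340,249)).repeat(1,0) if 0 else cv2.copyMakeBorder(cv2.resize(w[130:330,150:390],(340,283)),0,317,0,0,0)]))
E
```

```text
time_s: 31.43
eef_pos: [571.2, 252.9, 68.9]
ee_rot: [-0.336, 0.629, 0.336, 0.615]
contact_force: [0.6, 1.8, -0.2]
gripper_width: 30.8
```

View pics/c5.png

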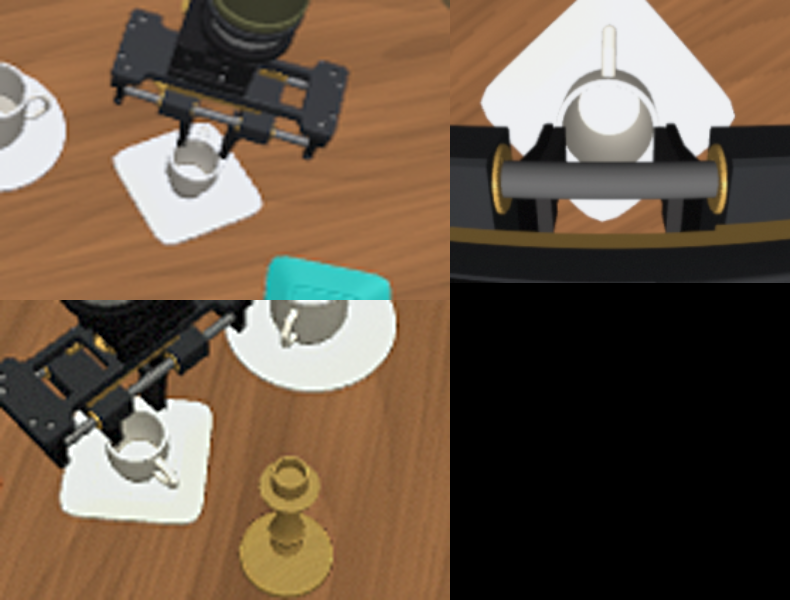

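The cup is still upright on the saucer, but it sits ahead of the fingers on the handle side. It seems to have been squeezed out along tool +y, so I'll measure it again.

```bash
python3 -m inch '[-0.03,-0.02,0,0,0, -0.05,-0.04,0,0,0, -0.05,-0.04,0,0,0, -0.04,-0.03,0,0,0, 0,-0.01,0,0,0, 0,0,0,0,0]'
python3 - <<'E'
from h import *
plan(569.3,251.8,45,57)
def an(n,f,fish):
    v,u=np.mgrid[0:384,0:512];P=world(f["d"],f,u.ravel(),v.ravel(),fish);sat=cv2.cvtColor(f["im"],cv2.COLOR_BGR2HSV)[...,1].ravel()
    m=(np.hypot(P[:,0]-568,P[:,1]-253)<50)&(P[:,2]>47)&(P[:,2]<59)&(sat<60);Q=P[m]
    # robust circle fit r 23 (mid-wall)
    from scipy.optimize import least_squares
    r=least_squares(lambda c:np.hypot(Q[:,0]-c[0],Q[:,1]-c[1])-23,[568,253],loss='soft_l1',f_scale=1.5)
    res=np.hypot(Q[:,0]-r.x[0],Q[:,1]-r.x[1]);o=P[(np.hypot(P[:,0]-r.x[0],P[:,1]-r.x[1])>32)&(np.hypot(P[:,0]-r.x[0],P[:,1]-r.x[1])<55)&(P[:,2]>26)&(P[:,2]<60)&(sat<60)]
    print(n,"circle",r.x.round(1),"N",len(Q),"r pct",np.percentile(res,[5,50,95]).round(1),"z",np.median(Q[:,2]).round(1),"handle",np.degrees(np.arctan2(*(o[:,:2].mean(0)-r.x)[::-1])).round(0) if len(o) else None)
an("scene0",np.load("scene0.npz"),False);an("side0",np.load("side0.npz"),False);an("w3",np.load("w3.npz"),True);an("w4",np.load("w4.npz"),True);an("side1",np.load("side1.npz"),False)
im,d,p=grab('wrist');cv2.imwrite('pics/w6.png',im);np.savez('w6.npz',im=im,d=d,K=p['K'],eye=p['eye'],orientation=p['orientation']);an("w6",np.load("w6.npz"),True)
im,d,p=grab('scene');np.savez('s6.npz',im=im,d=d,K=p['K'],eye=p['eye'],orientation=p['orientation']);an("scene6",np.load("s6.npz"),False)
print(measure(np.load("w6.npz"),(571,248),82,53))
E
```

```text
time_s: 32.08
eef_pos: [629.0, 212.4, 149.6]
ee_rot: [-0.336, 0.633, 0.337, 0.611]
contact_force: [-0.0, -0.5, -0.1]
gripper_width: 78.9
pos [629.  212.4 149.6] jaw 56.9 tilt 1.79 t 32.1 w 78.9 q7 0.37
 shift mm [105.7  69.7   3.2] frac [0.2115 0.1395 0.0063] f [-0.  -0.5 -0.1] turn -0.1deg = -0.001
scene0 circle [571.8 251.8] N 82 r pct [20.7 23.1 27.5] z 51.6 handle 145.0
side0 circle [567.5 251.6] N 139 r pct [20.9 23.3 32. ] z 52.1 handle 145.0
w3 circle [569.  252.3] N 368 r pct [21.6 23.  31.9] z 52.1 handle 146.0
w4 circle [568.9 252.1] N 409 r pct [21.3 22.8 30.9] z 52.1 handle 145.0
side1 circle [567.4 251.2] N 103 r pct [20.3 23.  35.9] z 52.0 handle 145.0
w6 circle [569.4 251.5] N 624 r pct [21.3 22.9 28.6] z 52.1 handle 146.0
scene6 circle [572.1 251.1] N 82 r pct [20.9 23.1 27.9] z 51.6 handle 146.0
{'saucer': (571.4, 249.2, 73.0), 'sauc_centroid': (571.2, 249.2), 'area_equiv_r': 62.5, 'rim': (array([568.4, 254.6]), array([48.9, 55.2]), 19, 'z', np.float64(52.1)), 'handle': (np.float64(148.8), 56)}
```

The cup hasn't moved in any view. At about 6.5 mm per row the fingers hadn't finished closing, and 48 mm was just a width in passing. I'll regrasp with a longer close.

```bash
python3 -m inch '[0,0.03,0.001,0,0, 0.01,0.04,0.001,0,0, 0.03,0.04,0.001,0,0, 0.04,0.02,0,0,0, 0.03,0.005,0,0,0, 0.025,0,0,0,0]'
python3 -c "
from h import *
plan(569.3,251.8,46,56);s=bot.observe();print((np.degrees(R.from_quat(s['ee_rot']).as_matrix()[:2,0])).round(2))"
```

```text
time_s: 32.68
eef_pos: [558.8, 255.8, 75.5]
ee_rot: [-0.338, 0.634, 0.342, 0.606]
contact_force: [0.5, 0.4, -0.6]
gripper_width: 87.2
pos [558.8 255.8  75.5] jaw 57.4 tilt 2.27 t 32.7 w 87.2 q7 0.25
 shift mm [ 29.1 -11.7   3.2] frac [ 0.0582 -0.0233  0.0065] f [ 0.5  0.4 -0.6] turn 1.4deg = 0.016
[-2.12 -0.79]
```

```bash
python3 -m inch '[0.003,-0.011,0.004,0,0, 0.012,-0.011,0.003,0,0, 0.02,0,0,0,0, 0.016,0,0,0,0, 0.01,0,0,0,0]'
python3 -c "
from h import *
plan(569.3,251.8,46,56);s=bot.observe();print((np.degrees(R.from_quat(s['ee_rot']).as_matrix()[:2,0])).round(2))"
```

```text
time_s: 33.1
eef_pos: [567.0, 251.4, 38.3]
ee_rot: [-0.338, 0.636, 0.342, 0.604]
contact_force: [0.2, 0.4, 0.1]
gripper_width: 87.1
pos [567.  251.4  38.3] jaw 57.5 tilt 2.61 t 33.1 w 87.1 q7 0.24
 shift mm [-7.8 -1.5  1.3] frac [-0.0156 -0.003   0.0026] f [0.2 0.4 0.1] turn 1.5deg = 0.017
[-2.44 -0.92]
```

```bash
python3 -m inch '[-0.016,-0.002,0.002,0,0, 0,0,0,0,1, 0,0,0,0,1, 0,0,0,0,1, 0,0,0,0,1, 0,0,0,0,1, 0,0,0,0,1, 0,0,0,0,1, 0,0,0,0,1, 0,0,0,0,1, 0,0,0,0,1]'
python3 -c "
from h import *
plan(569.3,251.8,46,56);s=bot.observe();print((np.degrees(R.from_quat(s['ee_rot']).as_matrix()[:2,0])).round(2))"
```

```text
time_s: 34.02
eef_pos: [570.6, 251.6, 48.2]
ee_rot: [-0.337, 0.635, 0.342, 0.605]
contact_force: [0.7, 0.3, 0.5]
gripper_width: 28.3
pos [570.6 251.6  48.2] jaw 57.4 tilt 2.46 t 34.0 w 28.3 q7 0.25
 shift mm [ 2.3  1.2 -0.5] frac [ 0.0045  0.0023 -0.001 ] f [0.7 0.3 0.5] turn 1.4deg = 0.016
[-2.3  -0.87]
```

Run:
```python
from h import *
a=grab('scene')[0][115:215,280:430];im,d,p=grab('side');b=im[225:325,180:330]
w=grab('wrist')[0]
print(bot.observe()['gripper_width'])
cv2.imwrite('pics/c7.png',np.hstack([np.vstack([cv2.resize(a,(450,300),interpolation=2),cv2.resize(b,(450,300),interpolation=2)]),cv2.copyMakeBorder(cv2.resize(w[130:330,150:390],(340,283)),0,317,0,0,0)]))
```

```text
16.179817285069518
```

View pics/c7.png

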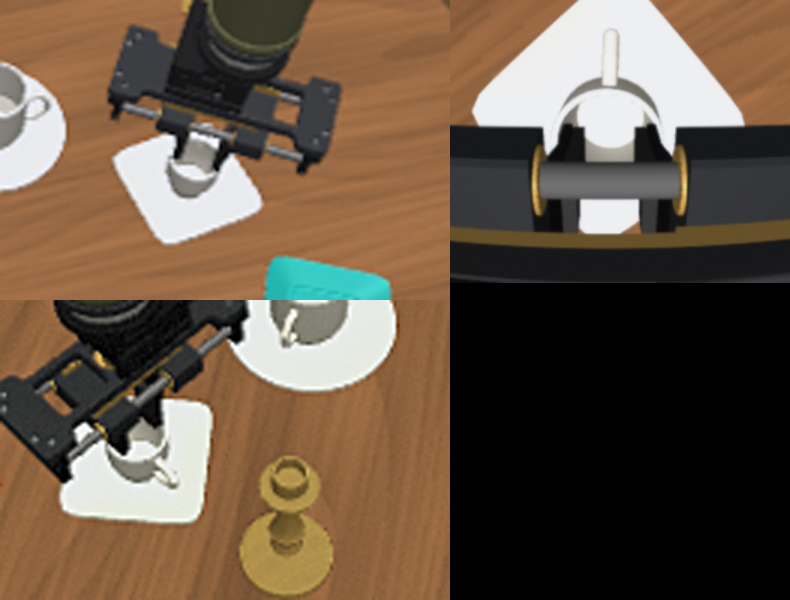

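The fingers look to be above or behind the cup rather than around it. I'll measure the fingertips themselves in the cameras.

Run:
```python
from h import *
plan(569.3,251.8,46,56)
for n in("side","scene"):
    im,d,p=grab(n)
    v,u=np.mgrid[0:384,0:512];P=world(d,p,u.ravel(),v.ravel());g=im.reshape(-1,3).max(1)
    m=(np.hypot(P[:,0]-569,P[:,1]-252)<70)&(P[:,2]>15)&(P[:,2]<75)&(g<75)
    Q=P[m];uv=np.stack([u.ravel(),v.ravel()],1)[m]
    i=np.argsort(Q[:,2])[:14]
    print(n,len(Q));print(np.hstack([uv[i],Q[i].round(0),g[m][i][:,None]]))
```

```text
pos [570.6 251.6  48.2] jaw 57.4 tilt 2.47 t 34.2 w 16.2 q7 0.25
 shift mm [ 2.2  1.2 -0.5] frac [ 0.0045  0.0023 -0.0009] f [ 0.1  0.4 -0.4] turn 1.4deg = 0.016
side 40
[[229. 268. 566. 228.  26.  54.]
 [228. 267. 569. 228.  30.  63.]
 [227. 266. 571. 228.  32.  68.]
 [217. 271. 590. 248.  34.  57.]
 [231. 267. 555. 244.  58.  30.]
 [219. 272. 578. 265.  60.   0.]
 [230. 268. 556. 248.  61.  25.]
 [221. 274. 572. 269.  61.  35.]
 [222. 275. 569. 272.  62.  33.]
 [220. 273. 575. 268.  63.   0.]
 [228. 266. 562. 246.  63.   1.]
 [227. 265. 565. 244.  63.  13.]
 [223. 272. 568. 264.  63.   7.]
 [232. 267. 552. 246.  63.  16.]]
scene 25
[[340. 167. 552. 249.  25.  71.]
 [348. 170. 584. 255.  56.  44.]
 [341. 168. 575. 237.  58.  68.]
 [349. 170. 587. 256.  59.  37.]
 [348. 169. 583. 255.  59.  24.]
 [342. 168. 576. 240.  59.  45.]
 [350. 170. 588. 259.  59.  62.]
 [342. 167. 576. 239.  64.  18.]
 [350. 169. 587. 258.  64.  25.]
 [349. 168. 584. 256.  65.  23.]
 [349. 164. 571. 261.  65.  54.]
 [348. 168. 583. 253.  65.  51.]
 [349. 169. 587. 255.  65.  21.]
 [341. 164. 566. 239.  66.  52.]]
```

Run:
```python
from h import *
print("tips_ahead",bot.tips_ahead)
im,d,p=grab("wrist");s=bot.observe();M=R.from_quat(s["ee_rot"]).as_matrix()
v,u=np.mgrid[0:384,0:512];P=world(d,p,u.ravel(),v.ravel(),True);L=(P-s["eef_pos"])@M
g=im.reshape(-1,3).max(1)
m=(abs(L[:,2])<45)&(abs(L[:,1])<30)&(d.ravel()>0)&(g<60)
Q=L[m];i=np.argsort(-Q[:,0]);print(len(Q));print(np.hstack([Q[i][:200:12].round(1),u.ravel()[m][i][:200:12,None],v.ravel()[m][i][:200:12,None]]))
for n in("w1","w3"):
    f=np.load(n+".npz");K=f["K"]
    for (uu,vv) in((180,225),(185,230),(345,225),(340,230),(183,222)): print(n,uu,vv,f["d"][vv,uu],f["im"][vv,uu])
```

```text
tips_ahead 25.0
24420
[[ -9.8  10.1   9.3 278.  220. ]
 [-11.7  12.1  12.  283.  218. ]
 [-12.4  12.3  10.8 281.  218. ]
 [-13.2  12.   10.2 280.  219. ]
 [-14.   12.3  12.4 284.  219. ]
 [-14.7  10.2  -7.8 248.  223. ]
 [-15.1  10.3   5.1 271.  223. ]
 [-15.9  11.8 -12.2 240.  221. ]
 [-16.5  12.1 -11.1 242.  221. ]
 [-17.2  10.5   5.  271.  224. ]
 [-17.7  11.3  10.  280.  223. ]
 [-18.2   2.5   4.5 270.  238. ]
 [-18.7   1.5   4.5 270.  240. ]
 [-19.1  11.9 -11.5 241.  223. ]
 [-19.6  10.3   8.8 278.  226. ]
 [-20.   11.6  11.5 283.  224. ]
 [-20.3  11.8   9.3 279.  224. ]]
w1 180 225 161.92026 [17 16 17]
w1 185 230 162.61656 [17 16 16]
w1 345 225 161.47453 [17 15 16]
w1 340 230 161.28833 [19 18 20]
w1 183 222 167.72484 [17 16 18]
w3 180 225 161.68938 [20 19 19]
w3 185 230 163.04166 [14 14 13]
w3 345 225 161.1538 [17 16 16]
w3 340 230 159.52701 [16 16 17]
w3 183 222 167.49321 [20 19 19]
```

The wrist depth shows the fingertips are 10 mm behind the reported TCP, not 25 mm ahead, and the scene and side cameras agree. The true tip height is therefore TCP z + 10. The earlier grips held only the cup tops, and this one closed above the rim. I'll open and go about 30 mm deeper.

```bash
python3 -m inch '[-0.02,0,0,0,0, 0,0,0,0,0, 0,0,0,0,0, 0,0,0,0,0, 0,0,0,0,0, 0,0,0,0,0, 0,0,0,0,0, 0,0,0,0,0, 0,0,0,0,0, 0,0,0,0,0, 0,0,0,0,0]'
python3 -c "
from h import *
plan(569.3,251.8,20,56);s=bot.observe();print((np.degrees(R.from_quat(s['ee_rot']).as_matrix()[:2,0])).round(2))"
```

```text
time_s: 35.23
eef_pos: [571.1, 251.7, 59.3]
ee_rot: [-0.337, 0.635, 0.342, 0.605]
contact_force: [0.1, 0.3, -0.5]
gripper_width: 70.5
pos [571.1 251.7  59.3] jaw 57.4 tilt 2.47 t 35.2 w 70.5 q7 0.25
 shift mm [39.3  0.5  0.4] frac [0.0786 0.001  0.0009] f [ 0.1  0.3 -0.5] turn 1.4deg = 0.016
[-2.31 -0.87]
```

```bash
python3 -m inch '[0.01,0,0,0.006,0, 0.02,0,0,0.006,0, 0.02,0,0,0,0, 0.015,0,0,0,0, 0.008,0,0,0,0]'
python3 -c "
from h import *
plan(569.3,251.8,20,56);s=bot.observe();print((np.degrees(R.from_quat(s['ee_rot']).as_matrix()[:2,0])).round(2))"
```

```text
time_s: 35.65
eef_pos: [569.8, 251.2, 19.7]
ee_rot: [-0.331, 0.638, 0.335, 0.609]
contact_force: [-0.3, -0.2, 0.5]
gripper_width: 86.5
pos [569.8 251.2  19.7] jaw 56.2 tilt 2.41 t 35.6 w 86.5 q7 0.21
 shift mm [-0.3  0.8  0.3] frac [-0.0007  0.0015  0.0005] f [-0.3 -0.2  0.5] turn 0.2deg = 0.002
[-2.25 -0.86]
```

```bash
python3 -m inch '[0,0,0,0,1, 0,0,0,0,1, 0,0,0,0,1, 0,0,0,0,1, 0,0,0,0,1, 0,0,0,0,1, 0,0,0,0,1, 0,0,0,0,1, 0,0,0,0,1, 0,0,0,0,1]'; python3 -m inch '[-0.015,0,0,0,1, -0.03,0,0,0,1, -0.04,0,0,0,1, -0.05,0,0,0,1, -0.05,0,0,0,1, -0.02,0,0,0,1]'
python3 -c "
from h import *
plan(650,85,120,56);s=bot.observe();print((np.degrees(R.from_quat(s['ee_rot']).as_matrix()[:2,0])).round(2))"
```

```text
time_s: 36.48
eef_pos: [569.0, 250.9, 18.2]
ee_rot: [-0.331, 0.639, 0.335, 0.608]
contact_force: [0.4, -0.7, -1.1]
gripper_width: 48.9
time_s: 36.98
eef_pos: [571.1, 251.9, 125.8]
ee_rot: [-0.331, 0.641, 0.336, 0.606]
contact_force: [0.8, 0.6, -0.6]
gripper_width: 49.2
pos [571.1 251.9 125.8] jaw 56.3 tilt 2.88 t 37.0 w 49.2 q7 0.27
 shift mm [   4.9 -158.4  -94.8] frac [ 0.0099 -0.3168 -0.1896] f [ 0.8  0.6 -0.6] turn 0.3deg = 0.003
[-2.7  -0.98]
```

Gripped and lifted at 49 mm. Next I'll park it near (635,85).

```bash
python3 -m inch '[0,-0.025,-0.015,0,1, 0,-0.045,-0.028,0,1, 0,-0.05,-0.033,0,1, 0,-0.05,-0.033,0,1, 0,-0.05,-0.033,0,1, 0,-0.045,-0.03,0,1, 0.01,-0.025,-0.018,0,1, 0.02,-0.01,-0.006,0,1, 0.03,0,0,0,1, 0.03,0,0,0,1, 0.03,0,0,0,1, 0.02,0,0,0,1]'
python3 -c "
from h import *
plan(635,85,12,56);s=bot.observe();print((np.degrees(R.from_quat(s['ee_rot']).as_matrix()[:2,0])).round(2))"
```

```text
time_s: 37.98
eef_pos: [642.7, 73.1, 50.8]
ee_rot: [-0.332, 0.639, 0.336, 0.607]
contact_force: [-1.1, -0.4, -1.2]
gripper_width: 49.1
pos [642.7  73.1  50.8] jaw 56.4 tilt 2.65 t 38.0 w 49.1 q7 0.53
 shift mm [38.9 12.   7.1] frac [0.0779 0.0239 0.0141] f [-1.1 -0.4 -1.2] turn 0.4deg = 0.004
[-2.46 -0.98]
```

```bash
python3 -m inch '[0.02,0,0,0,1, 0.02,0,0,0,1, 0.012,0,0,0,1, 0.006,0,0,0,1, 0.004,0,0,0,1]'
python3 -c "
from h import *
plan(643,73,11,56)"
```

```text
time_s: 38.4
eef_pos: [637.1, 75.7, 12.6]
ee_rot: [-0.332, 0.64, 0.339, 0.604]
contact_force: [0.1, 0.2, -0.0]
gripper_width: 49.1
pos [637.1  75.7  12.6] jaw 56.7 tilt 3.01 t 38.4 w 49.1 q7 0.52
 shift mm [ 1.4 -6.5  1. ] frac [ 0.0028 -0.013   0.0021] f [ 0.1  0.2 -0. ] turn 0.7deg = 0.008
```

Now a gentle final millimetre, then release and lift.

```bash
python3 -m inch '[0.003,0,0,0,1, 0.002,0,0,0,1]';python3 -m inch '[0,0,0,0,0.5, 0,0,0,0,0, 0,0,0,0,0, 0,0,0,0,0, 0,0,0,0,0]'
python3 -m inch '[-0.02,0,0,0,0, -0.035,0,0,0,0, -0.05,0,0,0,0, -0.055,0,0,0,0, -0.055,0,0,0,0, -0.055,0,0,0,0, -0.04,0,0,0,0]'
python3 - <<'E'
from h import *
plan(474.5,-277,180,-46)
s=bot.observe();print((np.degrees(R.from_quat(s['ee_rot']).as_matrix()[:2,0])).round(2))
im,d,p=grab('side');np.savez('side2.npz',im=im,d=d,K=p['K'],eye=p['eye'],orientation=p['orientation']);print(measure(np.load('side2.npz'),(637,76),60,46,False))
E
```

```text
time_s: 38.57
eef_pos: [637.1, 76.0, 10.9]
ee_rot: [-0.332, 0.64, 0.339, 0.604]
contact_force: [-3.2, -1.3, 7.6]
gripper_width: 48.9
time_s: 38.98
eef_pos: [639.8, 76.7, 13.8]
ee_rot: [-0.333, 0.638, 0.338, 0.606]
contact_force: [0.2, 0.7, -0.0]
gripper_width: 67.6
time_s: 39.57
eef_pos: [643.5, 78.6, 173.2]
ee_rot: [-0.332, 0.641, 0.34, 0.603]
contact_force: [1.2, -0.0, 0.1]
gripper_width: 87.1
pos [643.5  78.6 173.2] jaw 56.8 tilt 3.16 t 39.6 w 87.1 q7 0.59
 shift mm [   7.6  -53.8 -390. ] frac [ 0.0152 -0.1077 -0.7799] f [ 1.2 -0.   0.1] turn -77.2deg = -0.858
[-3.04 -0.87]
{'saucer': (628.7, 79.3, 33.1), 'sauc_centroid': (633.6, 77.4), 'area_equiv_r': 23.2, 'rim': (array([635.6,  78.8]), array([47.5, 57.5]), 20, 'z', np.float64(45.1)), 'handle': (np.float64(147.9), 11)}
```

```bash
python3 -m inch '[0,-0.004,-0.04,0,0, 0,-0.008,-0.075,0,0, 0,-0.008,-0.08,0,0, 0,-0.008,-0.08,0,0, 0,-0.008,-0.08,0,0, 0,-0.008,-0.08,0,0, 0,-0.008,-0.08,0,0, 0,-0.008,-0.08,0,0, 0,-0.008,-0.08,0,0, 0,-0.008,-0.08,0,0, 0,-0.006,-0.06,0,0, 0,-0.004,-0.03,0,0]'
python3 -m inch '[0,0,0,0.075,0, 0,0,0,0.078,0, 0,0,0,0.078,0, 0,0,0,0.078,0, 0,0,0,0.078,0, 0,0,0,0.078,0, 0,0,0,0.078,0, 0,0,0,0.078,0, 0,0,0,0.078,0, 0,0,0,0.078,0, 0,0,0,0.078,0, 0,0,0,0.078,0, 0,0,0,0.078,0, 0,0,0,0.075,0]'
python3 - <<'E'
from h import *
plan(474.5,-277,70,-46)
s=bot.observe();print((np.degrees(R.from_quat(s['ee_rot']).as_matrix()[:2,0])).round(2))
im,d,p=grab('wrist');cv2.imwrite('pics/w8.png',im);np.savez('w8.npz',im=im,d=d,K=p['K'],eye=p['eye'],orientation=p['orientation'])
f=np.load('w8.npz');print(measure(f,(474,-277),62,63))
E
```

```text
time_s: 40.62
eef_pos: [448.7, -303.7, 200.5]
ee_rot: [-0.341, 0.631, 0.341, 0.608]
contact_force: [-0.4, 0.0, -0.5]
gripper_width: 87.0
time_s: 41.78
eef_pos: [445.8, -309.4, 209.5]
ee_rot: [0.245, 0.664, -0.266, 0.655]
contact_force: [-0.1, 0.6, -0.1]
gripper_width: 87.0
pos [ 445.8 -309.4  209.5] jaw -42.4 tilt 1.85 t 41.8 w 87.0 q7 -0.27
 shift mm [138.   47.8  -0.5] frac [ 0.276   0.0955 -0.0011] f [-0.1  0.6 -0.1] turn 3.6deg = 0.040
[-1.29 -1.32]
{'saucer': (474.2, -278.0, 52.4), 'sauc_centroid': (474.3, -278.2), 'area_equiv_r': 51.7, 'rim': (array([ 472.9, -279. ]), array([58.2, 58.1]), 44, 'z', np.float64(62.2)), 'handle': (np.float64(43.1), 82)}
```

View pics/w8.png

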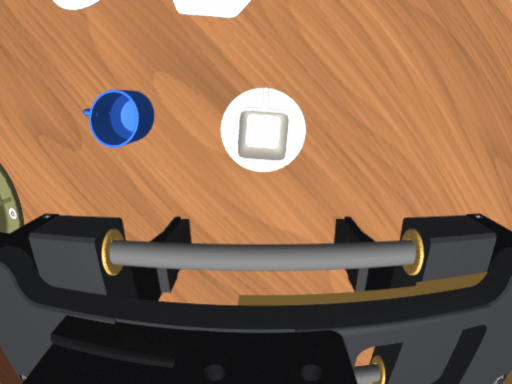

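Square cup (263,133) sits on the small round saucer with its handle up. Its faces are aligned to -46°.

```bash
python3 -m inch '[0.01,0.015,0,0.02,0, 0.025,0.025,0,0.02,0, 0.035,0.025,0,0,0, 0.045,0.018,0,0,0, 0.045,0.007,0,0,0, 0.045,0,0,0,0, 0.035,0,0,0,0, 0.02,0,0,0,0]'
python3 - <<'E'
from h import *
plan(473,-279,22,-46)
s=bot.observe();print((np.degrees(R.from_quat(s['ee_rot']).as_matrix()[:2,0])).round(2))
E
```

```text
time_s: 42.5
eef_pos: [481.8, -280.5, 81.9]
ee_rot: [0.259, 0.652, -0.283, 0.654]
contact_force: [-1.1, 0.5, -0.3]
gripper_width: 87.1
pos [ 481.8 -280.5   81.9] jaw -45.1 tilt 1.94 t 42.5 w 87.1 q7 -0.47
 shift mm [59.9 -3.5 -8.3] frac [ 0.1198 -0.0069 -0.0165] f [-1.1  0.5 -0.3] turn 0.9deg = 0.010
[-0.54 -1.86]
```

```bash
python3 -m inch '[0.003,-0.003,-0.008,0.005,0, 0.015,-0.002,-0.006,0.005,0, 0.028,0,0,0,0, 0.03,0,0,0,0, 0.022,0,0,0,0, 0.01,0,0,0,0]'
python3 - <<'E'
from h import *
plan(473,-279,22,-46)
E
```

```text
time_s: 43.0
eef_pos: [475.3, -280.0, 28.9]
ee_rot: [0.263, 0.648, -0.288, 0.654]
contact_force: [-0.2, 0.8, -0.5]
gripper_width: 86.9
pos [ 475.3 -280.    28.9] jaw -45.8 tilt 2.09 t 43.0 w 86.9 q7 -0.52
 shift mm [ 6.8 -0.8 -2.4] frac [ 0.0137 -0.0015 -0.0048] f [-0.2  0.8 -0.5] turn 0.2deg = 0.002
```

```bash
python3 -m inch '[0.013,-0.002,-0.005,0,0, 0,0,0,0,1, 0,0,0,0,1, 0,0,0,0,1, 0,0,0,0,1, 0,0,0,0,1, 0,0,0,0,1, 0,0,0,0,1, 0,0,0,0,1, 0,0,0,0,1, 0,0,0,0,1]'; python3 -m inch '[-0.015,0,0,0,1, -0.03,0,0,0,1, -0.04,0,0,0,1, -0.05,0,0,0,1, -0.05,0,0,0,1, -0.04,0,0,0,1]'
python3 - <<'E'
from h import *
plan(571.2,249,140,-46)
s=bot.observe();print((np.degrees(R.from_quat(s['ee_rot']).as_matrix()[:2,0])).round(2))
E
```

```text
time_s: 43.92
eef_pos: [473.5, -279.9, 23.9]
ee_rot: [0.263, 0.647, -0.288, 0.655]
contact_force: [0.7, 0.1, -1.8]
gripper_width: 58.1
time_s: 44.42
eef_pos: [469.4, -272.6, 136.4]
ee_rot: [0.264, 0.652, -0.287, 0.651]
contact_force: [0.8, -0.8, -2.0]
gripper_width: 57.7
pos [ 469.4 -272.6  136.4] jaw -45.8 tilt 1.86 t 44.4 w 57.7 q7 -0.44
 shift mm [ -20.4  436.3 -302.7] frac [-0.0409  0.8727 -0.6054] f [ 0.8 -0.8 -2. ] turn 0.2deg = 0.002
[-0.78 -1.69]
```

Square cup held at 58 mm. I'll carry it across high to the square saucer, turning to about -80°. That matches the saucer's sides and keeps the gripper body clear of the candlestick.

```bash
python3 -m inch '[-0.003,0.03,-0.02,0,1, -0.003,0.05,-0.035,0,1, -0.003,0.065,-0.045,0,1, -0.003,0.068,-0.047,0,1, -0.003,0.068,-0.047,0,1, -0.003,0.068,-0.047,0,1, -0.003,0.068,-0.047,0,1, -0.003,0.068,-0.047,0,1, -0.003,0.068,-0.047,0,1, -0.003,0.068,-0.047,0,1, -0.003,0.068,-0.047,0,1, -0.003,0.065,-0.045,0,1, -0.002,0.05,-0.035,0,1, -0.002,0.035,-0.025,0,1, 0,0.015,-0.01,0,1]'
python3 -m inch '[0,0,0,0.07,1, 0,0,0,0.077,1, 0,0,0,0.077,1, 0,0,0,0.077,1, 0,0,0,0.07,1]'
python3 - <<'E'
from h import *
plan(571.2,249,50,-80)
s=bot.observe();print((np.degrees(R.from_quat(s['ee_rot']).as_matrix()[:2,0])).round(2))
E
```

```text
time_s: 45.67
eef_pos: [579.0, 243.8, 151.5]
ee_rot: [0.268, 0.642, -0.293, 0.656]
contact_force: [0.5, -0.8, -1.5]
gripper_width: 58.1
time_s: 46.08
eef_pos: [577.5, 246.2, 152.0]
ee_rot: [0.449, 0.528, -0.47, 0.547]
contact_force: [-0.3, 0.5, -0.6]
gripper_width: 58.1
pos [577.5 246.2 152. ] jaw -81.1 tilt 2.29 t 46.1 w 58.1 q7 -2.09
 shift mm [101.8  -5.4  -7.7] frac [ 0.2036 -0.0107 -0.0155] f [-0.3  0.5 -0.6] turn -1.1deg = -0.012
[ 0.11 -2.28]
```

```bash
python3 -m inch '[0.02,-0.004,-0.006,0,1, 0.035,-0.003,-0.006,0,1, 0.04,-0.002,-0.003,0,1, 0.04,0,0,0,1, 0.03,0,0,0,1, 0.02,0,0,0,1, 0.01,0,0,0,1]'
python3 - <<'E'
from h import *
plan(571.2,249,25,-80)
s=bot.observe();print((np.degrees(R.from_quat(s['ee_rot']).as_matrix()[:2,0])).round(2))
E
```

```text
time_s: 46.67
eef_pos: [572.9, 243.3, 50.8]
ee_rot: [0.447, 0.528, -0.468, 0.551]
contact_force: [-0.6, -1.0, -1.4]
gripper_width: 58.5
pos [572.9 243.3  50.8] jaw -80.6 tilt 2.52 t 46.7 w 58.5 q7 -2.14
 shift mm [25.5 -0.7 -7. ] frac [ 0.0511 -0.0014 -0.0141] f [-0.6 -1.  -1.4] turn -0.6deg = -0.006
[ 0.31 -2.5 ]
```

```bash
python3 -m inch '[0.01,0,-0.007,0,1, 0.012,0,-0.006,0,1, 0.012,0,0,0,1, 0.008,0,0,0,1]'
python3 - <<'E'
from h import *
plan(571.2,249,23.5,-80)
E
```

```text
time_s: 47.0
eef_pos: [572.3, 248.6, 28.2]
ee_rot: [0.446, 0.528, -0.467, 0.551]
contact_force: [0.0, 0.1, -1.4]
gripper_width: 58.3
pos [572.3 248.6  28.2] jaw -80.5 tilt 2.52 t 47.0 w 58.3 q7 -2.16
 shift mm [ 4.7 -1.1 -0.7] frac [ 0.0094 -0.0021 -0.0015] f [ 0.   0.1 -1.4] turn -0.5deg = -0.005
```

```bash
python3 -m inch '[0.004,-0.002,-0.001,0,1, 0.004,0,0,0,1]'
python3 -m inch '[0.003,0,0,0,1]'
python3 - <<'E'
from h import *
plan(571.2,249,23.5,-80)
E
```

```text
time_s: 47.17
eef_pos: [571.7, 249.3, 24.3]
ee_rot: [0.446, 0.528, -0.466, 0.552]
contact_force: [-1.3, 0.6, 9.5]
gripper_width: 57.8
time_s: 47.25
eef_pos: [572.1, 249.6, 24.2]
ee_rot: [0.446, 0.528, -0.466, 0.552]
contact_force: [-3.3, -2.0, 10.3]
gripper_width: 57.7
pos [572.1 249.6  24.2] jaw -80.4 tilt 2.52 t 47.2 w 57.7 q7 -2.17
 shift mm [ 0.7 -1.   0.4] frac [ 0.0015 -0.002   0.0007] f [-3.3 -2.  10.3] turn -0.4deg = -0.005
```

Touched down at 24.2 mm. I'll release, lift and return to the parked small cup.

```bash
python3 -m inch '[0,0,0,0,0.5, 0,0,0,0,0, 0,0,0,0,0, 0,0,0,0,0, 0,0,0,0,0]'
python3 -m inch '[-0.02,0,0,0,0, -0.035,0,0,0,0, -0.05,0,0,0,0, -0.055,0,0,0,0, -0.055,0,0,0,0, -0.06,0,0,0,0, -0.06,0,0,0,0, -0.02,0.01,0.05,0,0, 0,0.015,0.06,0,0, 0,0.018,0.07,0,0, 0,0.018,0.07,0,0, 0,0.018,0.07,0,0, 0,0.015,0.06,0,0, 0,0.01,0.04,0,0]' | head -2
python3 -m inch '[0,0,0,-0.07,0, 0,0,0,-0.078,0, 0,0,0,-0.078,0, 0,0,0,-0.078,0, 0,0,0,-0.078,0, 0,0,0,-0.078,0, 0,0,0,-0.078,0, 0,0,0,-0.078,0, 0,0,0,-0.078,0, 0,0,0,-0.078,0, 0,0,0,-0.078,0, 0,0,0,-0.078,0, 0,0,0,-0.078,0, 0,0,0,-0.078,0, 0,0,0,-0.07,0]'
python3 - <<'E'
from h import *
plan(636,78,50,30)
s=bot.observe();print((np.degrees(R.from_quat(s['ee_rot']).as_matrix()[:2,0])).round(2))
im,d,p=grab('wrist');cv2.imwrite('pics/w9.png',im);np.savez('w9.npz',im=im,d=d,K=p['K'],eye=p['eye'],orientation=p['orientation'])
f=np.load('w9.npz');print(measure(f,(636,78),55,46));print(measure(f,(571,249),80,63))
E
```

```text
time_s: 47.67
eef_pos: [574.2, 250.7, 26.9]
ee_rot: [0.448, 0.527, -0.465, 0.553]
contact_force: [0.2, -0.5, -0.0]
gripper_width: 77.3
time_s: 48.83
eef_pos: [659.4, 66.4, 235.4]
time_s: 50.08
eef_pos: [662.6, 55.1, 248.6]
ee_rot: [-0.179, 0.679, 0.147, 0.696]
contact_force: [-0.6, 0.5, -0.6]
gripper_width: 87.1
pos [662.6  55.1 248.6] jaw 26.7 tilt 2.95 t 50.1 w 87.1 q7 0.05
 shift mm [196.6  42.3 -16. ] frac [ 0.3932  0.0846 -0.0321] f [-0.6  0.5 -0.6] turn -3.3deg = -0.036
[ 1.94 -2.22]
{'saucer': (632.5, 83.3, 30.8), 'sauc_centroid': (635.8, 78.3), 'area_equiv_r': 22.8, 'rim': (array([637.4,  80.1]), array([48.6, 56.7]), 21, 'z', np.float64(45.2)), 'handle': (np.float64(149.3), 31)}
{'saucer': (576.0, 234.6, 64.6), 'sauc_centroid': (580.7, 225.9), 'area_equiv_r': 46.0, 'rim': (array([580. , 227.3]), array([57.8, 19.8]), 26, 'z', np.float64(61.9)), 'handle': (np.float64(39.8), 124)}
```

View pics/w9.png

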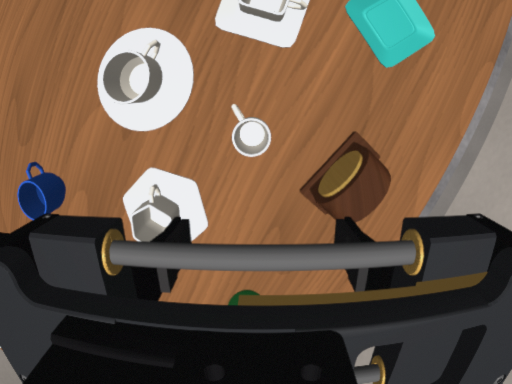

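Small cup (252,137) is parked with its handle up-left, the clock is to its right and everything stands upright. I'll fit its circle precisely and approach at jaw angle ≈45°.

```bash
python3 -m inch '[0.02,0,0,-0.067,0, 0.04,0,0,-0.067,0, 0.05,0,0,-0.067,0, 0.05,0,0,0,0]' | head -2
python3 - <<'E'
from h import *
from scipy.optimize import least_squares
f=np.load('w9.npz')
v,u=np.mgrid[0:384,0:512];P=world(f["d"],f,u.ravel(),v.ravel(),True);sat=cv2.cvtColor(f["im"],cv2.COLOR_BGR2HSV)[...,1].ravel()
Q=P[(np.hypot(P[:,0]-636,P[:,1]-78)<50)&(P[:,2]>40)&(P[:,2]<52)&(sat<60)]
r=least_squares(lambda c:np.hypot(Q[:,0]-c[0],Q[:,1]-c[1])-23,[636,78],loss='soft_l1',f_scale=1.5);print(r.x.round(1),np.percentile(np.hypot(*(Q[:,:2]-r.x).T),[5,50,95]).round(1))
plan(*r.x,14,45)
E
```

```text
time_s: 50.47
eef_pos: [669.8, 53.9, 176.5]
[638.6  76.9] [21.4 23.1 29.6]
pos [669.8  53.9 176.5] jaw 45.4 tilt 3.50 t 50.5 w 86.8 q7 0.32
 shift mm [159.8  48.1  -6.9] frac [ 0.3196  0.0963 -0.0137] f [ 0.9 -0.6  0.1] turn 0.4deg = 0.005
```

```bash
python3 -m inch '[0.01,0.02,-0.004,0,0, 0.02,0.03,-0.004,0,0, 0.03,0.025,-0.003,0,0, 0.04,0.01,0,0,0, 0.045,0.004,0,0,0, 0.04,0,0,0,0, 0.03,0,0,0,0]'
python3 - <<'E'
from h import *
plan(638.6,76.9,13,45)
s=bot.observe();print((np.degrees(R.from_quat(s['ee_rot']).as_matrix()[:2,0])).round(2))
E
```

```text
time_s: 51.05
eef_pos: [638.3, 76.6, 63.4]
ee_rot: [-0.285, 0.644, 0.247, 0.666]
contact_force: [-0.3, -0.2, 0.5]
gripper_width: 87.3
pos [638.3  76.6  63.4] jaw 44.2 tilt 3.58 t 51.0 w 87.3 q7 0.19
 shift mm [50.3  3.1 -0. ] frac [ 0.1007  0.0063 -0.    ] f [-0.3 -0.2  0.5] turn -0.8deg = -0.009
[ 2.85 -2.17]
```

```bash
python3 -m inch '[0.018,0.003,0,0,0, 0.025,0.003,0,0,0, 0.022,0,0,0,0, 0.014,0,0,0,0, 0.008,0,0,0,0]'
python3 - <<'E'
from h import *
plan(638.6,76.9,13,45)
E
```

```text
time_s: 51.47
eef_pos: [638.5, 76.3, 15.9]
ee_rot: [-0.283, 0.645, 0.245, 0.667]
contact_force: [-0.0, 0.2, 0.8]
gripper_width: 87.0
pos [638.5  76.3  15.9] jaw 43.8 tilt 3.57 t 51.5 w 87.0 q7 0.15
 shift mm [2.9 0.6 0.4] frac [0.0057 0.0011 0.0008] f [-0.   0.2  0.8] turn -1.2deg = -0.013
```

```bash
python3 -m inch '[0.004,0,0,0,1, 0,0,0,0,1, 0,0,0,0,1, 0,0,0,0,1, 0,0,0,0,1, 0,0,0,0,1, 0,0,0,0,1, 0,0,0,0,1, 0,0,0,0,1, 0,0,0,0,1, 0,0,0,0,1]'; python3 -m inch '[-0.015,0,0,0,1, -0.03,0,0,0,1, -0.04,0,0,0,1, -0.05,0,0,0,1, -0.055,0,0,0,1, -0.055,0,0,0,1]'
python3 - <<'E'
from h import *
plan(474.2,-278,150,45)
s=bot.observe();print((np.degrees(R.from_quat(s['ee_rot']).as_matrix()[:2,0])).round(2))
E
```

```text
time_s: 52.38
eef_pos: [640.2, 76.2, 15.4]
ee_rot: [-0.283, 0.644, 0.244, 0.668]
contact_force: [0.2, -0.8, -1.5]
gripper_width: 49.7
time_s: 52.88
eef_pos: [629.0, 80.4, 139.7]
ee_rot: [-0.282, 0.648, 0.246, 0.664]
contact_force: [0.0, 0.1, -0.4]
gripper_width: 49.3
pos [629.   80.4 139.7] jaw 43.9 tilt 3.17 t 52.9 w 49.3 q7 0.23
 shift mm [  -2.5 -151.5 -359.9] frac [-0.0051 -0.303  -0.7198] f [ 0.   0.1 -0.4] turn -1.1deg = -0.013
[ 2.26 -2.22]
```

```bash
python3 -m inch '[0,-0.013,-0.03,0,1, 0,-0.023,-0.055,0,1, 0,-0.029,-0.07,0,1, 0,-0.03,-0.072,0,1, 0,-0.03,-0.072,0,1, 0,-0.03,-0.072,0,1, 0,-0.03,-0.072,0,1, 0,-0.03,-0.072,0,1, 0,-0.029,-0.07,0,1, 0,-0.025,-0.06,0,1, 0,-0.018,-0.042,0,1, 0,-0.009,-0.02,0,1, 0.01,0,0,0,1]'
python3 - <<'E'
from h import *
plan(474.2,-278,50,45)
s=bot.observe();print((np.degrees(R.from_quat(s['ee_rot']).as_matrix()[:2,0])).round(2))
E
```

```text
time_s: 53.97
eef_pos: [480.6, -276.5, 165.4]
ee_rot: [-0.294, 0.638, 0.245, 0.669]
contact_force: [0.0, -0.0, -1.8]
gripper_width: 49.4
pos [ 480.6 -276.5  165.4] jaw 44.9 tilt 4.69 t 54.0 w 49.4 q7 1.07
 shift mm [114.7  12.7  -7.2] frac [ 0.2294  0.0255 -0.0143] f [ 0.  -0.  -1.8] turn -0.1deg = -0.001
[ 3.83 -2.7 ]
```

```bash
python3 -m inch '[0.02,0.006,-0.005,0,1, 0.035,0.006,-0.005,0,1, 0.04,0.004,-0.003,0,1, 0.045,0.003,0,0,1, 0.035,0.003,0,0,1, 0.025,0,0,0,1, 0.012,0,0,0,1]'
python3 - <<'E'
from h import *
plan(474.2,-278,24,45)
s=bot.observe();print((np.degrees(R.from_quat(s['ee_rot']).as_matrix()[:2,0])).round(2))
E
```

```text
time_s: 54.55
eef_pos: [481.9, -262.7, 54.2]
ee_rot: [-0.3, 0.633, 0.252, 0.668]
contact_force: [-0.6, 0.1, -0.3]
gripper_width: 49.3
pos [ 481.9 -262.7   54.2] jaw 46.0 tilt 4.84 t 54.5 w 49.3 q7 0.95
 shift mm [ 30.2  -2.6 -16.9] frac [ 0.0604 -0.0052 -0.0338] f [-0.6  0.1 -0.3] turn 1.0deg = 0.011
[ 4.13 -2.5 ]
```

```bash
python3 -m inch '[0,-0.002,-0.015,0,1, 0.006,-0.002,-0.014,0,1, 0.012,0,-0.004,0,1, 0.012,0,0,0,1, 0.008,0,0,0,1]'
python3 - <<'E'
from h import *
plan(474.2,-278,23,45)
E
```

```text
time_s: 54.97
eef_pos: [475.0, -275.2, 34.9]
ee_rot: [-0.302, 0.631, 0.253, 0.668]
contact_force: [0.6, -0.4, -0.7]
gripper_width: 49.5
pos [ 475.  -275.2   34.9] jaw 46.4 tilt 4.95 t 55.0 w 49.5 q7 0.96
 shift mm [11.9 -0.4 -2.8] frac [ 0.0238 -0.0008 -0.0057] f [ 0.6 -0.4 -0.7] turn 1.4deg = 0.015
```

```bash
python3 -m inch '[0.008,0,-0.004,0,1, 0.006,0,-0.001,0,1, 0.004,0,0,0,1]'
python3 - <<'E'
from h import *
plan(474.2,-278,22,45)
E
```

```text
time_s: 55.22
eef_pos: [474.0, -278.6, 25.3]
ee_rot: [-0.302, 0.631, 0.252, 0.668]
contact_force: [0.3, 0.5, -1.1]
gripper_width: 49.3
pos [ 474.  -278.6   25.3] jaw 46.3 tilt 5.01 t 55.2 w 49.3 q7 0.95
 shift mm [3.2 0.6 0.5] frac [0.0065 0.0011 0.0009] f [ 0.3  0.5 -1.1] turn 1.3deg = 0.014
```

```bash
python3 -m inch '[0.003,0,0,0,1, 0.003,0,0,0,1]'
python3 -m inch '[0.001,0,0,0,1]'
```

```text
time_s: 55.38
eef_pos: [474.6, -279.2, 22.2]
ee_rot: [-0.302, 0.631, 0.252, 0.668]
contact_force: [-2.1, -0.9, 8.6]
gripper_width: 49.6
time_s: 55.47
eef_pos: [474.8, -279.4, 22.3]
ee_rot: [-0.302, 0.631, 0.252, 0.668]
contact_force: [-3.2, 1.4, 5.7]
gripper_width: 49.6
```

Contact at 22.2 mm. I'll release, back off upward and check everything.

```bash
python3 -m inch '[0,0,0,0,0.5, 0,0,0,0,0, 0,0,0,0,0, 0,0,0,0,0, 0,0,0,0,0]'
python3 -m inch '[-0.02,0,0,0,0, -0.035,0,0,0,0, -0.05,0,0,0,0, -0.055,0,0,0,0, -0.06,0,0,0,0, -0.06,-0.02,0,0,0, -0.06,-0.05,-0.04,0,0, 0,-0.05,-0.06,0,0, 0,-0.05,-0.06,0,0, 0,-0.05,-0.06,0,0, 0,-0.05,-0.06,0,0, 0,-0.02,-0.03,0,0]' | head -2
python3 - <<'E'
from h import *
ims=[]
T=dict(small=((474,-278),62,53),hex=((570,-84),76,71),large=((465,82),82,79),square=((571,249),82,63))
for n in("scene","side","wrist"):
    im,d,p=grab(n);f=dict(im=im,d=d,**p);ims.append(im)
    if n!="wrist":
        for k,a in T.items():
            m=measure(f,*a,False);print(n,k,'saucer',m.get('saucer'),'cen',m.get('sauc_centroid'),'rim',m.get('rim'))
cv2.imwrite('pics/end.png',np.vstack([cv2.resize(ims[0][90:250,90:420],(792,384)),cv2.resize(ims[1][100:330,60:440],(347,210))]if 0 else [cv2.resize(ims[0][90:250,110:410],(562,300)),cv2.resize(ims[1][105:305,110:485],(562,300))]))
E
```

```text
time_s: 55.88
eef_pos: [476.1, -279.4, 23.2]
ee_rot: [-0.303, 0.631, 0.252, 0.668]
contact_force: [0.1, 0.2, -0.3]
gripper_width: 68.6
time_s: 56.88
eef_pos: [464.9, -481.7, 218.9]
scene small saucer (475.9, -276.2, 53.8) cen (476.2, -277.3) rim (array([ 476.2, -278.2]), array([50.6, 48.2]), 7, 'z', np.float64(51.8))
scene hex saucer (570.9, -83.8, 69.4) cen (571.8, -84.2) rim (array([570.8, -85.7]), array([65.7, 62.4]), 59, 'z', np.float64(69.7))
scene large saucer (466.6, 83.1, 74.7) cen (468.9, 82.2) rim (array([469.1,  83.6]), array([64.4, 65.8]), 42, 'z', np.float64(77.1))
scene square saucer (574.0, 247.6, 72.0) cen (573.0, 249.2) rim (array([575.4, 251.2]), array([62.8, 59.7]), 9, 'z', np.float64(61.1))
side small saucer (472.7, -278.6, 53.5) cen (472.1, -277.5) rim (array([ 470.5, -274.4]), array([45.6, 62.5]), 27, 'z', np.float64(51.6))
side hex saucer (568.3, -85.1, 70.3) cen (567.4, -84.3) rim (array([566.7, -85.8]), array([59.2, 68.6]), 24, 'z', np.float64(70.3))
side large saucer (464.0, 81.6, 75.1) cen (463.7, 83.1) rim (array([466.1,  82.2]), array([64.6, 66.3]), 10, 'z', np.float64(78.5))
side square saucer (570.1, 248.6, 73.1) cen (569.7, 248.0) rim (array([576.6, 249.9]), array([68.6, 60.7]), 9, 'z', np.float64(62.4))
```

View pics/end.png

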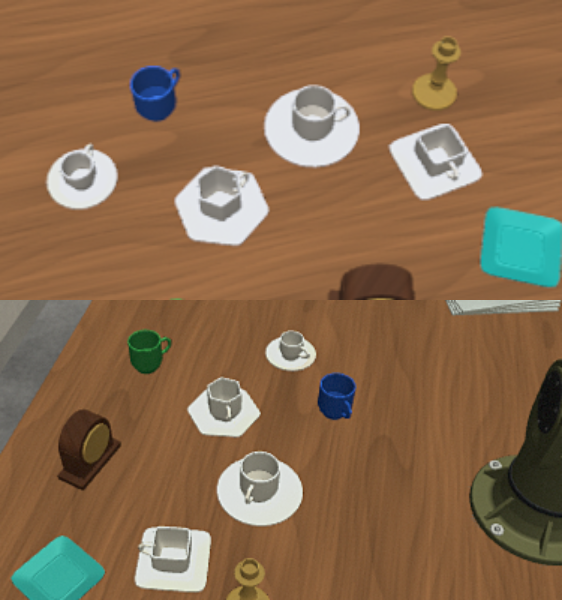

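All four cups stand upright on their own saucers, with rims within about 3 mm of the saucer middles. The square cup's rim reading is pushed toward +x by its handle. The saucers and bystanders haven't moved and the arm is clear, so I'm handing in.

```bash
python3 -c "
from cell import ticket,bot
print(bot.observe()['time_s'],ticket.finish_job())"
```

```text
the job is handed in; nothing more can be done
57.0333 None
```

All four cups now stand upright on their own saucers. I did two swaps (large round with hex, small round with square), parking one cup on the bench each time. The job was handed in at 57 s of the 144 s allowed.

**Last checks (scene and side cameras):**
- **Centring:** the cup rims are within about 3 mm of the saucer middles. The square cup first read 2–7 mm off. I put most of that down to its handle biasing the measurement, which leaves about 2 mm.
- **Height:** all rims are at the heights expected for cups standing on their saucers.
- **Surroundings:** the saucers measure where they started. The candlestick and clock look untouched in the pictures; I did not measure them again.

**What failed or disagreed:**
- **Fingertip position:** the cameras showed the fingertips about 10 mm behind the reported TCP, not 25 mm ahead as stated. Because of this, three attempts to grip the small cup closed on nothing. The cup did not move, and I regrasped it deeper.
- **Shallow grips:** the first moves of the large and hex cups held only the tops of the cups, but they held.
- **One firm touch:** the first parking of the large cup met the bench with about 36 N. The later set-downs read about 14 N or less.
- **Tool tilt:** the tool drifted up to about 5.7° off vertical. Quick sideways sweeps reduced it once, and it was about 5° again at the last set-down. The cups still ended upright.

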